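Hang the keyhole tool rack and fill it from the pop-up block

ROBOT

A 6-joint arm with a two-finger parallel gripper is mounted at the origin on the work surface. World frame = base frame: x ahead of the robot, y to its left, z up, the work surface at z = 0. Lengths are in mm, angles in degrees, forces in N, time in s.
With the tool pointing down it reaches from about 300 to 850 mm from the base axis. Payload 4.2 kg.
Tool frame: the origin (TCP) lies midway between the tips of the shut fingers; the grasp point (between the pads) lies env.hold_point_z behind it (env.hold_point_z is the distance from the TCP to the grasp point, in mm); z points along the fingers, y is the line along which they close (so a half turn about z gives the same grasp; the last joint's range is limited). The gripper opens to 91 mm and grips with 3 to 60 N. Pads are 32 mm wide; open, the fingers measure 118 mm over their backs; the gripper's body (76 mm by 178 mm) begins 60 mm behind the grasp point.
Start: joints at [-66.52, 18.312, 89.639, -0, 72.044, -1.146], TCP at [239.601, -522.718, 213.976] pointing down, gripper open.
Joint ranges: [-177.97, 177.97], [-48.28, 115.42], [12.27, 149.76], [-77.06, 257.06], [2.81, 150.46], [-146.56, 146.56]. Speed limits (degrees/s): [147.25, 147.25, 180, 180, 180, 180].

INTERFACE

Orientations are given as [roll, pitch, yaw] about the fixed x, y, z axes, in that order (R = Rz(yaw) Ry(pitch) Rx(roll)).
In Python, from workcell import env, viewer, spotter gives the robot as it stands.
- The arm moves only by the tool apply_moves, never from a script. Its arguments are lists of equal length, an entry for each row: "delta_pos": the shift along the world's x, y, z normalised to -1 to 1, where 1 is 120 mm, a list of three; "rot": the turn, a rotation vector about the world's x, y, z normalised to -1 to 1, where 1 is 1.5 rad, a list of three; "hand": the opening, from 0 (shut) to 1 (fully open). A call has 1 to 10 rows; each row is the pose to reach, as a shift and turn from the pose commanded when the call began; what a row does not reach only later rows make up. A row lasts 1/12 s, in which the tool goes at most 41.7 mm and 7.16 degrees, less where a joint would pass 70% of its speed; a pose out of reach is approached as far as the arm can. A call with a number of a shift or a turn outside -1 to 1 is refused whole. A call with a gripper value outside its range is refused whole. The fingers move at their own pace and stop on an object; "newtons" is the grip in N (left out, the last holds). Time passes only in rows, so rows that repeat a pose let the fingers close. It gives the time, the measured TCP pose, the force, the opening and the grip force at its end, in the units of the state.
- env.state(): the state, without advancing time (a new reading comes with each control period).
- viewer.grab_frame(name): name is "scene" or "top"; returns a dict with "pixels" (480x640x3 uint8, red, green, blue), "camera_matrix" (3x3 intrinsics, pixels), "k1" (the pictures are not rectified: a ray, as slopes to the right and down, at radius r is drawn at 1 + k1 r^2 times it, then the intrinsics apply), "R" (3x3) and "t" (3): a world point X has camera coordinates R X + t. Camera axes: x right, y down, z forward; pixel columns grow to the right and rows downward; lengths in mm; the calibration is good to about 2 mm. A picture is of the moment at which its call begins. There is no depth.
- env.job_done(): hands the job in; it is judged then, once.
Trained networks look in a picture, given as the dict that the camera call returned (one of the last four; its "shot" number tells which), for a name from the list of things; names that differ only in an ending like _2 or _b are one class to them, and where a whole thing is asked for, a point or a joint stands for the part that bears it (a point fixed in the world has none). Each returns a list of dicts, best first, with "score" (0 to 1); they miss things now and then, are a little off and sometimes report something else, mostly with a low value. They report only what shows in the picture. A call takes as long as a camera call. They do not tell look-alikes from the thing itself.
- spotter.trace(picture, query): "mask" (480x640 bool, what is visible of it) and "box" ([centre column, centre row, width, height] in pixels, round what is visible of it).
- spotter.landmark_of(picture, query): "position" ([column, row] in pixels: a listed point, or the origin of a listed thing).
The state is a dict: "time_s": time; "qpos": joint angles; "qvel": joint speeds; "effort": joint torques, N m; "ee_pos": TCP position; "ee_rot": TCP orientation; "force": force on the tool from outside, world axes, zero at the start; "torque": the same for the moment, N m; "gripper_width": finger opening in mm; "gripper_force": force on a finger pad.
Only numpy, scipy, OpenCV 4.12 (cv2) and the standard library are available. Lean on these libraries where they do the work, as an engineer would, in place of code of your own. Each camera call takes 0.05 s, during which the arm holds its last target. There are 200 camera calls.

TASK

Hang the blue tool rack on the two screws of the upright board: its keyholes over the screw heads, then pulled down so that it locks. Seat every chrome valve-stem tool there is, the loose one on the bench and those in the pop-up block, in the rack's troughs, one to a trough, lying flat; a tool in the block is sunk and must be pressed down until it springs up. Leave the bowl and the spray bottle where they are.

Things in the scene. Friction and masses are not known exactly. Their poses are not given: they have to be found in the camera images.
- board: plywood board standing upright, fixed to the bench: 270 mm wide, 18 mm thick, 165 mm high, with a 15 mm high foot reaching 93 mm behind its face; origin on the bench under the middle of its face, x straight out of the face, y along the board, z up. Two pan-head screws stick out of the face
- rack: blue steel tool rack, 0.6 kg, loose, standing on the bench on its shelf. Upright back plate 258 mm wide (y), 85 mm high, 5 mm thick, with two keyholes and a grip tab on top; a shelf with four troughs reaches 128 mm out along +x at its foot. Origin: underside, middle of the plate's back face; x from the back face out over the shelf, z up. It hangs with its x along the board's x
- tab (a point): middle of the rack's grip tab (44 mm wide, 5 mm thick, its faces looking along the rack's x), 112 mm above the rack's underside and 25 mm below the tab's top. When the rack hangs, its underside is 70 mm above the bench, this point is 17 mm above the board's top edge, and the rack may lean out by 2 degrees
- slot_a (a point): where the screw shank rests at the top of the rack's keyhole slot on its +y side: 68 mm above the underside, mid-thickness of the plate, 80 mm from the rack's middle. The slot is 11 mm wide and runs straight down from here into the keyhole's round part, 26 mm across, whose middle is 26 mm below this point (42 mm above the underside)
- slot_b (a point): the same for the keyhole on the rack's -y side
- screw_a (a point): on the axis of the board's screw on its +y side, 138 mm above the bench, 3.5 mm out from the face. Shank 8 mm thick, 7.5 mm long from the face to the underside of the head; head 18 mm across, 5 mm thick
- screw_b (a point): the same for the screw on the board's -y side; the two are 160 mm apart
- block: grey plastic pop-up tool block fixed to the bench, 138 x 182 mm and 56 mm high; origin at the middle of its underside, x along its wells, y across them. Three open wells 122 mm long (x) and 38 mm wide, 62 mm apart along y, each with a black sprung platform
- tool3: chrome double-ended valve-stem tool, alike end for end: a four-sided grip 74 mm long, 30 x 30 mm in section, with a round 22 mm spigot 18 mm long on each end, 110 mm overall, 0.18 kg; origin at its centre, x along its length. This one lies loose on the bench
- bowl: grey ceramic bowl, 124 mm across, 50 mm high, not part of the job; origin under its middle
- spray: green spray bottle with a white head, 74 mm across, 191 mm high, not part of the job; origin under its middle
- trough0 (a point): where the centre of a tool lies when seated in trough 0 of the rack (+y end), 15 mm above the shelf floor. A trough is 122 mm long (along the rack's x) and 38 mm wide, 62 mm from the next, between rails and a front lip 12 mm high; this point is 61 mm from the front of the back plate
- pop0 (a joint): height of the platform in well 0 of the block, m: 0 latched down, 0.026 up, -0.008 pressed to its stop. Pressing it (or the tool on it) down 4 mm or more with 5 to 9 N frees the latch; it then rises by its spring as it is let go and stays up; it does not latch again
- well0 (a point): middle of the mouth of well 0 of the block (+y one), level with the block's top, 56 mm above the bench. Latched, a tool in it has its top 1 mm below the mouth; sprung up, the tool stands 25 mm out of it
- tool0: chrome double-ended valve-stem tool, alike end for end: a four-sided grip 74 mm long, 30 x 30 mm in section, with a round 22 mm spigot 18 mm long on each end, 110 mm overall, 0.18 kg; origin at its centre, x along its length. It lies along well 0 of the block on the platform; absent in some runs
- trough1 (a point): where the centre of a tool lies when seated in trough 1 of the rack (second from the +y end), 15 mm above the shelf floor. A trough is 122 mm long (along the rack's x) and 38 mm wide, 62 mm from the next, between rails and a front lip 12 mm high; this point is 61 mm from the front of the back plate
- pop1 (a joint): height of the platform in well 1 of the block, m: 0 latched down, 0.026 up, -0.008 pressed to its stop. Pressing it (or the tool on it) down 4 mm or more with 5 to 9 N frees the latch; it then rises by its spring as it is let go and stays up; it does not latch again
- well1 (a point): middle of the mouth of well 1 of the block (middle one), level with the block's top, 56 mm above the bench. Latched, a tool in it has its top 1 mm below the mouth; sprung up, the tool stands 25 mm out of it
- tool1: chrome double-ended valve-stem tool, alike end for end: a four-sided grip 74 mm long, 30 x 30 mm in section, with a round 22 mm spigot 18 mm long on each end, 110 mm overall, 0.18 kg; origin at its centre, x along its length. It lies along well 1 of the block on the platform; absent in some runs
- trough2 (a point): where the centre of a tool lies when seated in trough 2 of the rack (third from the +y end), 15 mm above the shelf floor. A trough is 122 mm long (along the rack's x) and 38 mm wide, 62 mm from the next, between rails and a front lip 12 mm high; this point is 61 mm from the front of the back plate
- pop2 (a joint): height of the platform in well 2 of the block, m: 0 latched down, 0.026 up, -0.008 pressed to its stop. Pressing it (or the tool on it) down 4 mm or more with 5 to 9 N frees the latch; it then rises by its spring as it is let go and stays up; it does not latch again
- well2 (a point): middle of the mouth of well 2 of the block (-y one), level with the block's top, 56 mm above the bench. Latched, a tool in it has its top 1 mm below the mouth; sprung up, the tool stands 25 mm out of it
- tool2: chrome double-ended valve-stem tool, alike end for end: a four-sided grip 74 mm long, 30 x 30 mm in section, with a round 22 mm spigot 18 mm long on each end, 110 mm overall, 0.18 kg; origin at its centre, x along its length. It lies along well 2 of the block on the platform; absent in some runs
- trough3 (a point): where the centre of a tool lies when seated in trough 3 of the rack (-y end), 15 mm above the shelf floor. A trough is 122 mm long (along the rack's x) and 38 mm wide, 62 mm from the next, between rails and a front lip 12 mm high; this point is 61 mm from the front of the back plate
Things that resemble listed ones, but are neither listed nor needed, are in the scene too. What is shaped like the tool2 but turquoise or yellow is not meant.

How it is judged (in metres and radians):
On the way:
1. the rack hangs locked on both screws (distance between slot_a and screw_a below 0.006 m and distance between slot_b and screw_b below 0.006 m), for 0.3 s.
At the end, for the whole second after the job is handed in: Both screw shanks are at the tops of the rack's slots (within 6 mm), and every tool present lies in a trough of the rack (its centre within 11 mm of the trough's point, its length within 0.12 rad of the trough's), all at rest (all of step 1 and ((distance between tool0 and trough0 below 0.011 m and angle between the x axis of tool0 and the x axis of rack, either way round below 0.12 rad) or (distance between tool0 and trough1 below 0.011 m and angle between the x axis of tool0 and the x axis of rack, either way round below 0.12 rad) or (distance between tool0 and trough2 below 0.011 m and angle between the x axis of tool0 and the x axis of rack, either way round below 0.12 rad) or (distance between tool0 and trough3 below 0.011 m and angle between the x axis of tool0 and the x axis of rack, either way round below 0.12 rad)) and ((distance between tool1 and trough0 below 0.011 m and angle between the x axis of tool1 and the x axis of rack, either way round below 0.12 rad) or (distance between tool1 and trough1 below 0.011 m and angle between the x axis of tool1 and the x axis of rack, either way round below 0.12 rad) or (distance between tool1 and trough2 below 0.011 m and angle between the x axis of tool1 and the x axis of rack, either way round below 0.12 rad) or (distance between tool1 and trough3 below 0.011 m and angle between the x axis of tool1 and the x axis of rack, either way round below 0.12 rad)) and ((distance between tool2 and trough0 below 0.011 m and angle between the x axis of tool2 and the x axis of rack, either way round below 0.12 rad) or (distance between tool2 and trough1 below 0.011 m and angle between the x axis of tool2 and the x axis of rack, either way round below 0.12 rad) or (distance between tool2 and trough2 below 0.011 m and angle between the x axis of tool2 and the x axis of rack, either way round below 0.12 rad) or (distance between tool2 and trough3 below 0.011 m and angle between the x axis of tool2 and the x axis of rack, either way round below 0.12 rad)) and ((distance between tool3 and trough0 below 0.011 m and angle between the x axis of tool3 and the x axis of rack, either way round below 0.12 rad) or (distance between tool3 and trough1 below 0.011 m and angle between the x axis of tool3 and the x axis of rack, either way round below 0.12 rad) or (distance between tool3 and trough2 below 0.011 m and angle between the x axis of tool3 and the x axis of rack, either way round below 0.12 rad) or (distance between tool3 and trough3 below 0.011 m and angle between the x axis of tool3 and the x axis of rack, either way round below 0.12 rad)) and linear speed of each of tool0, tool1, tool2, tool3, rack below 0.02 m/s); the robot touches nothing.
It fails at once if the bowl is moved more than 30 mm (distance of bowl from where it was at the start of the episode above 0.03 m).
It fails at once if the spray bottle is moved more than 30 mm (distance of spray from where it was at the start of the episode above 0.03 m).
Of tool0, tool1, tool2 only 2 to 3 are there at a start; the rules pass over those that are not, and their reading is None.
At some moment in a run one of tool3, rack may be knocked a few centimetres aside while the robot is not near it.
Once in a run the grip may slacken for a moment while it holds something.
It also fails if it takes over 210 s, if anything falls off the work surface, if the arm or the gripper's body presses on something with over 40 N, if the wrist force passes 120 N, or if a joint passes its speed limit or range.

## Working session

There is one attempt and no reset: what is moved stays moved. The work goes in short steps, Python scripts to look and compute and a tool call to move; the robot and the scene stay as the last step left them, time stands still between calls to the robot, and variables do not carry over. Pictures are saved under pics/ and viewed, at most 14 in all, crops included, and the job is handed in when it is done.

Besides the shell and the picture viewer there is one more tool, called after "Request:" by a JSON object that holds its "method" and its "body", one argument or row to a line. apply_moves: Moves the arm, as the interface text tells. Its arguments: {"type":"object","properties":{"delta_pos":{"type":"array"},"rot":{"type":"array"},"hand":{"type":"array"},"newtons":{"type":"number"}},"required":["delta_pos","rot","hand"]}

```bash
ls; mkdir -p pics
python3 - <<'E'
from workcell import env, viewer, spotter
import cv2
print(env.state(), env.hold_point_z)
for n in ("scene","top"):
    f=viewer.grab_frame(n); cv2.imwrite(f"pics/{n}0.png",f["pixels"][:,:,::-1])
    print(n,f["camera_matrix"],f["k1"],f["R"],f["t"])
    for q in ("board","rack","tab","slot_a","screw_a","block","tool3","well0","bowl","spray","trough0"):
        try: print(q,[(round(d["score"],2),[round(float(x)) for x in d["position"]]) for d in spotter.landmark_of(f,q)][:6])
        except Exception as e: print(q,e)
E
```

```text
pics
{'time_s': 0.0, 'qpos': array([-6.65201233e+01,  1.83505116e+01,  8.97068131e+01,  4.85765730e-04,
        7.20414126e+01, -1.14511026e+00]), 'qvel': array([ 0.01968518, -0.09226663,  0.05364468, -0.00578686,  0.08595022,
        0.00920053]), 'effort': array([-1.24032511e-03, -4.12466669e+01, -2.31976980e+01,  7.26451795e-02,
        4.57495172e-02, -1.57747077e-04]), 'ee_pos': array([ 239.40186731, -522.2455413 ,  213.12882579]), 'ee_rot': array([-1.79901292e+02, -2.43497341e-03,  2.46248347e+01]), 'force': array([0.01302727, 0.11743959, 0.78755136]), 'torque': array([-0.00647538,  0.00985025, -0.01798972]), 'gripper_force': 0.0, 'gripper_width': 91.33600027132283} 18.8
scene [[478.46082527   0.         308.3318185 ]
 [  0.         478.46082527 248.72188501]
 [  0.           0.           1.        ]] -0.05767049632308512 [[-0.89763312  0.44006521  0.02444175]
 [ 0.23103586  0.5170374  -0.8241934 ]
 [-0.37533614 -0.73417637 -0.56578074]] [ 419.67423209  -62.16312527 1282.83128173]
board [(0.56, [244, 217]), (0.35, [197, 296])]
rack [(0.79, [237, 280]), (0.19, [268, 165])]
tab [
[... 690 characters left out ...]
[ 0.01083953 -0.99993443  0.00369224]
 [-0.99464252 -0.01116164 -0.10277004]
 [ 0.10280452 -0.00255848 -0.99469829]] [  65.20856619  522.24533156 1034.69611173]
board [(0.65, [473, 239])]
rack [(0.62, [360, 196])]
tab []
slot_a [(0.98, [370, 155]), (0.89, [353, 221]), (0.33, [501, 202])]
screw_a [(0.78, [502, 200]), (0.75, [485, 274])]
block [(0.88, [222, 221])]
tool3 [(0.88, [243, 212]), (0.79, [189, 222]), (0.76, [143, 179]), (0.74, [282, 290]), (0.68, [348, 268]), (0.67, [137, 255])]
well0 [(0.94, [186, 221]), (0.64, [245, 211]), (0.56, [217, 222])]
bowl [(0.68, [208, 318])]
spray [(0.95, [458, 346]), (0.17, [216, 221])]
trough0 [(0.82, [334, 172]), (0.81, [338, 151]), (0.68, [330, 200])]
```

View pics/scene0.png

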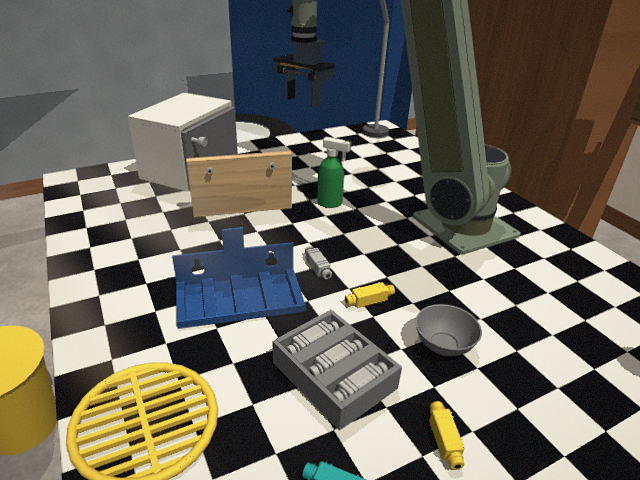

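View pics/top0.png

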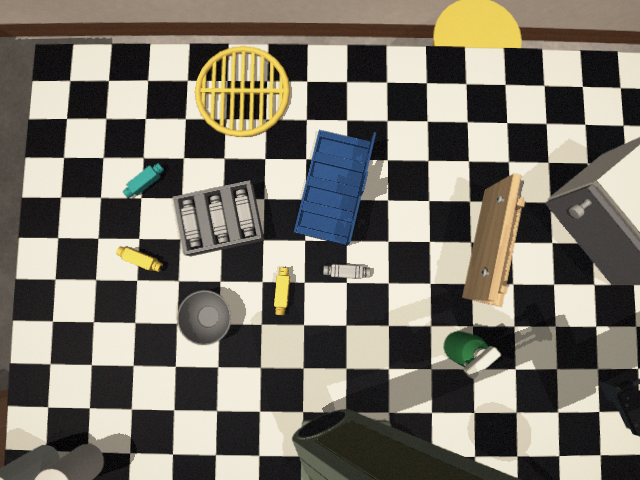

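The top view shows three chrome tools in the block at (189,222), (217,217) and (244,210), and one loose chrome tool at (348,270). Things that could be mistaken for tool3 are yellow at (281,290) and (140,258), and turquoise at (143,180). The rack is at (335,185), the board at (492,240), the bowl at (204,317) and the spray at (465,348). I choose (348,270) as tool3 because it is the only loose grey/chrome one.

```bash
cat > h.py <<'E'
from workcell import env, viewer, spotter
import numpy as np, cv2
from scipy.optimize import minimize
def proj(f,X):
    X=np.atleast_2d(np.asarray(X,float)); c=X@np.array(f["R"]).T+np.array(f["t"])
    s=c[:,:2]/c[:,2:]; s=s*(1+f["k1"]*(s**2).sum(1,keepdims=True)); K=np.array(f["camera_matrix"])
    return s*[K[0,0],K[1,1]]+[K[0,2],K[1,2]]
def plane(f,px,z):
    K=np.array(f["camera_matrix"]); d=(np.array(px,float)-[K[0,2],K[1,2]])/[K[0,0],K[1,1]]; s=d.copy()
    for _ in range(9): s=d/(1+f["k1"]*(s@s))
    R=np.array(f["R"]); o=-R.T@np.array(f["t"]); r=R.T@np.r_[s,1]
    return (o+r*(z-o[2])/r[2])[:2]
def B(x0,x1,y0,y1,z0,z1): return np.array([[x,y,z] for x in(x0,x1) for y in(y0,y1) for z in(z0,z1)],float)
M={"board":[B(-18,0,-135,135,0,165),B(-93,0,-135,135,0,15)],
 "rack":[B(0,5,-129,129,0,85),B(0,5,-22,22,85,137),B(0,133,-129,129,0,14)],
 "block":[B(-69,69,-91,91,0,56)],
 "tool":[B(-37,37,-15,15,-15,15),B(-55,55,-10,10,-10,10)]}
def pts(p,X,z=0,tilt=0):
    c,s=np.cos(p[2]),np.sin(p[2]); X=np.atleast_2d(np.asarray(X,float))
    return np.c_[p[0]+c*X[:,0]-s*X[:,1],p[1]+s*X[:,0]+c*X[:,1],X[:,2]+z]
S=4
def sil(f,model,p,z):
    im=np.zeros((480*S,640*S),np.uint8)
    for b in M[model]:
        u=(proj(f,pts(p,b,z))+.5)*S-.5
        cv2.fillConvexPoly(im,cv2.convexHull(np.round(u*16).astype(np.int32)),255,shift=4)
    return cv2.resize(im,(640,480),interpolation=cv2.INTER_AREA)/255.
def fit(model,frames,masks,p0,z=0):
    ms=[cv2.GaussianBlur(m.astype(np.float32),(0,0),1.5) for m in masks]
    def cost(v):
        p=[v[0],v[1],v[2]/60]; return sum(((cv2.GaussianBlur(sil(f,model,p,z),(0,0),1.5)-m)**2).sum()/m.sum() for f,m in zip(frames,ms))
    v0=np.array([p0[0],p0[1],p0[2]*60]); best=None
    for st in (15,4):
        r=minimize(cost,v0,method="Nelder-Mead",options=dict(initial_simplex=np.vstack([v0]+[v0+st*e for e in np.eye(3)]),xatol=.05,fatol=1e-5,maxiter=120)); v0=r.x
    return np.array([v0[0],v0[1],v0[2]/60]),r.fun
def near(f,q,xy,z):
    l=spotter.trace(f,q); u=proj(f,[[xy[0],xy[1],z]])[0]
    l=[d for d in l if d["mask"].any()]
    return min(l,key=lambda d:np.hypot(*(np.array(d["box"][:2])-u)))
def grab(): return {n:viewer.grab_frame(n) for n in("scene","top")}
def look(q,model,p0,z=0,F=None,zc=20,both=True):
    F=F or grab(); fr=[F["top"]]+([F["scene"]] if both else []); ms=[near(f,q,p0,zc)["mask"] for f in fr]
    p,c=fit(model,fr,ms,p0,z); return p,c,ms,F
def say(n,p,c): print(n,np.round(p[:2],1),"yaw",round(np.degrees(p[2]),2),"cost",round(c,3))
E
python3 - <<'E'
from h import *
F=grab(); t=F["top"]
xy=lambda u,z:plane(t,u,z)
res={}
for n,q,m,u,z0,y,z,zc in (("board","board","board",(480,238),80,75,0,80),("rack","rack","rack",(360,196),20,77,0,20),("block","block","block",(219,218),56,10,0,40),("tool3","tool3","tool",(348,270),15,88,15,15)):
    p0=[*xy(u,z0),np.radians(y)]
    p,c,ms,_=look(q,m,p0,z,F,zc); say(n,p,c); res[n]=p
    for f in (F["top"],F["scene"]):
        p1,c1=fit(m,[f],[ms[0 if f is t else 1]],p,z); say("   single",p1,c1)
np.save("res.npy",res)
for n,pt in (("board",[[3.5,80,138],[3.5,-80,138]]),("rack",[[2.5,0,112],[2.5,80,68],[2.5,-80,68]]),("block",[[0,62,56],[0,0,56],[0,-62,56]])):
    for k in F: print(n,k,np.round(proj(F[k],pts(res[n],pt))).tolist())
o=[]
for k in F:
    im=F[k]["pixels"][:,:,::-1].copy()
    for n,m,z in(("board","board",0),("rack","rack",0),("block","block",0),("tool3","tool",15)):
        for b in M[m]: cv2.polylines(im,[cv2.convexHull(np.round(proj(F[k],pts(res[n],b,z))).astype(np.int32))],1,(0,0,255),1)
    o.append(im[100:440,160:560] if k=="scene" else im[110:330,160:540])
o=[cv2.resize(i,(400,int(i.shape[0]*400/i.shape[1]))) for i in o]
h=max(i.shape[0] for i in o); o=[cv2.copyMakeBorder(i,0,h-i.shape[0],0,0,0) for i in o]
cv2.imwrite("pics/fit.png",np.hstack(o))
E
```

```text
board [ 517.4 -306.8] yaw 77.44 cost 0.012
   single [ 518.2 -307.4] yaw 77.36 cost 0.003
   single [ 517.9 -303.6] yaw 77.5 cost 0.007
rack [633.8 -31.3] yaw 77.11 cost 0.018
   single [634.8 -31.9] yaw 77.1 cost 0.001
   single [633.4 -30.4] yaw 77.35 cost 0.015
block [565.5 301.3] yaw 12.58 cost 0.806
   single [565.5 300.6] yaw 12.98 cost 0.488
   single [565.5 302.3] yaw 12.23 cost 0.316
tool3 [446.1   1.3] yaw 87.26 cost 0.033
   single [4.462e+02 3.000e-01] yaw 88.08 cost 0.016
   single [446.1   1.6] yaw 86.02 cost 0.014
board scene [[271.0, 164.0], [209.0, 169.0]]
board top [[486.0, 274.0], [501.0, 200.0]]
rack scene [[232.0, 238.0], [270.0, 251.0], [196.0, 259.0]]
rack top [[363.0, 184.0], [353.0, 222.0], [369.0, 155.0]]
block scene [[360.0, 375.0], [335.0, 353.0], [312.0, 332.0]]
block top [[190.0, 222.0], [216.0, 217.0], [243.0, 211.0]]
```

View pics/fit.png

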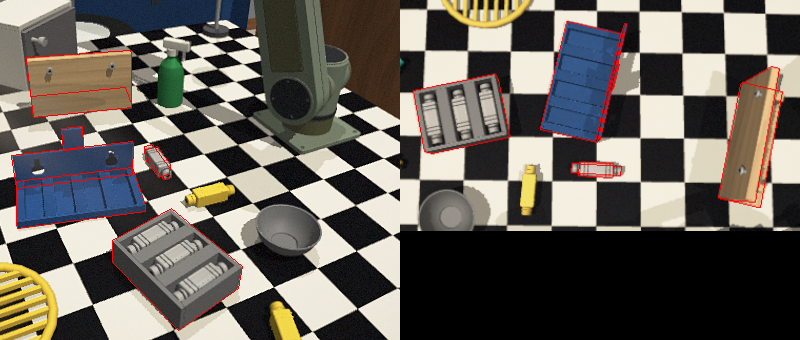

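The red model outlines match the board, rack, block and tool3 in both views: rack plate centre near scene (233,275), tool3 near top (348,270). Rendered screw and well pixels agree with the spotter to within about 2 px. Moving to above the tab now.

Request:
{"method": "apply_moves", "body": {
  "delta_pos": [
    [0.3,0.3,0.5],
    [0.3,0.3,0.5],
    [0.3,0.3,0.5],
    [0.3,0.3,0.5],
    [0.3,0.3,0.5],
    [0.3,0.3,0.5],
    [0.3,0.3,0.5]
  ],
  "rot": [
    [0,0,-0.436],
    [0,0,-0.436],
    [0,0,-0.436],
    [0,0,-0.436],
    [0,0,-0.436],
    [0,0,-0.436],
    [0,0,-0.436]
  ],
  "hand": [0.7,0.7,0.7,0.7,0.7,0.7,0.7]
}}

```text
time_s: 2.28
ee_pos: [275.7, -486.6, 274.1]
ee_rot: [180.0, -0.0, -12.9]
force: [-0.2, -0.0, -0.0]
gripper_width: 63.7
gripper_force: 0.0
```

Request:
{"method": "apply_moves", "body": {
  "delta_pos": [
    [0.9,1,0],
    [0.9,1,0],
    [0.9,1,0],
    [0.9,1,0],
    [0.9,1,0]
  ],
  "rot": [
    [0,0,0],
    [0,0,0],
    [0,0,0],
    [0,0,0],
    [0,0,0]
  ],
  "hand": [0.7,0.7,0.7,0.7,0.7]
}}

```text
time_s: 2.7
ee_pos: [387.1, -362.3, 274.1]
ee_rot: [-179.8, -0.1, -12.5]
force: [-1.1, 0.2, -0.7]
gripper_width: 63.8
gripper_force: 0.0
```

Request:
{"method": "apply_moves", "body": {
  "delta_pos": [
    [0.9,1,0],
    [0.9,1,0],
    [0.9,1,0],
    [0.9,1,0],
    [0.9,1,0]
  ],
  "rot": [
    [0,0,0],
    [0,0,0],
    [0,0,0],
    [0,0,0],
    [0,0,0]
  ],
  "hand": [0.7,0.7,0.7,0.7,0.7]
}}

```text
time_s: 3.12
ee_pos: [495.2, -242.5, 273.7]
ee_rot: [-179.8, -0.1, -12.5]
force: [-0.3, -0.3, 0.6]
gripper_width: 64.0
gripper_force: 0.0
```

Request:
{"method": "apply_moves", "body": {
  "delta_pos": [
    [0.9,1,0],
    [0.9,1,0],
    [0.9,1,0],
    [0.9,1,0],
    [0.9,1,0]
  ],
  "rot": [
    [0,0,0],
    [0,0,0],
    [0,0,0],
    [0,0,0],
    [0,0,0]
  ],
  "hand": [0.7,0.7,0.7,0.7,0.7]
}}

```text
time_s: 3.53
ee_pos: [603.1, -122.6, 273.0]
ee_rot: [-179.8, -0.1, -12.5]
force: [0.4, 1.0, 0.2]
gripper_width: 63.8
gripper_force: 0.0
```

Request:
{"method": "apply_moves", "body": {
  "delta_pos": [
    [0.29,0.815,0],
    [0.29,0.815,0],
    [0.29,0.815,0],
    [0.29,0.815,-0.75],
    [0.29,0.815,-0.75],
    [0.29,0.815,-0.75],
    [0.29,0.815,-0.75],
    [0.29,0.815,-0.75]
  ],
  "rot": [
    [0,0,0],
    [0,0,0],
    [0,0,0],
    [0,0,0],
    [0,0,0],
    [0,0,0],
    [0,0,0],
    [0,0,0]
  ],
  "hand": [0.7,0.7,0.7,0.7,0.7,0.7,0.7,0.7]
}}

```text
time_s: 4.2
ee_pos: [635.2, -29.9, 185.4]
ee_rot: [180.0, -0.1, -12.9]
force: [-0.3, 0.6, 0.5]
gripper_width: 64.2
gripper_force: 0.0
```

Run:
```python
from h import *
r=np.load("res.npy",allow_pickle=True).item()
F=grab(); m=near(F["scene"],"rack",r["rack"],20)["mask"]; p,c=fit("rack",[F["scene"]],[m],r["rack"]); say("rack scene",p,c)
print(env.state()["ee_pos"])
o=np.hstack([F["scene"]["pixels"][150:350,150:350],F["top"]["pixels"][100:300,250:450]])[:,:,::-1]
cv2.imwrite("pics/a.png",cv2.resize(o,None,fx=2,fy=2))
```

```text
rack scene [633.4 -30.4] yaw 77.25 cost 0.018
[636.02689216 -29.6561419  186.99863545]
```

View pics/a.png

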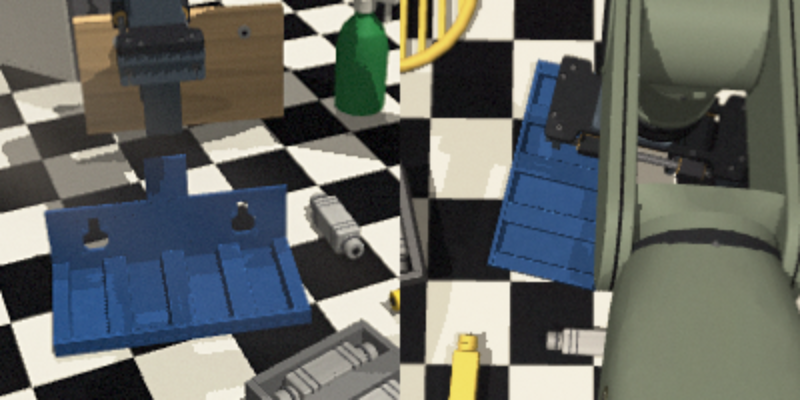

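The gripper is above the tab (crop: tab at (168,178), finger just above it) and the rack has not moved. Descending and gripping.

Request:
{"method": "apply_moves", "body": {
  "delta_pos": [
    [0,0,-0.3],
    [0,0,-0.675],
    [0,0,-0.675],
    [0,0,-0.675],
    [0,0,-0.675]
  ],
  "rot": [
    [0,0,0],
    [0,0,0],
    [0,0,0],
    [0,0,0],
    [0,0,0]
  ],
  "hand": [0.7,0.7,0.7,0.7,0.5],
  "newtons": 55
}}

```text
time_s: 4.77
ee_pos: [636.1, -29.2, 105.4]
ee_rot: [-180.0, -0.2, -12.9]
force: [-0.1, -0.2, 0.1]
gripper_width: 59.7
gripper_force: 0.0
```

Request:
{"method": "apply_moves", "body": {
  "delta_pos": [
    [0,0,0],
    [0,0,0],
    [0,0,0],
    [0,0,0],
    [0,0,0],
    [0,0,0],
    [0,0,0],
    [0,0,0],
    [0,0,0],
    [0,0,0]
  ],
  "rot": [
    [0,0,0],
    [0,0,0],
    [0,0,0],
    [0,0,0],
    [0,0,0],
    [0,0,0],
    [0,0,0],
    [0,0,0],
    [0,0,0],
    [0,0,0]
  ],
  "hand": [0,0,0,0,0,0,0,0,0,0],
  "newtons": 55
}}

```text
time_s: 5.6
ee_pos: [634.4, -28.8, 102.9]
ee_rot: [-180.0, 0.0, -12.9]
force: [0.2, 0.3, 0.8]
gripper_width: 4.7
gripper_force: 55.0
```

Request:
{"method": "apply_moves", "body": {
  "delta_pos": [
    [0,0,0],
    [0,0,0],
    [0,0,0.05],
    [0,0,0.1],
    [0,0,0.2],
    [0,0,0.3],
    [0,0,0.4],
    [0,0,0.5],
    [0,0,0.5],
    [0,0,0.5]
  ],
  "rot": [
    [0,0,0],
    [0,0,0],
    [0,0,0],
    [0,0,0],
    [0,0,0],
    [0,0,0],
    [0,0,0],
    [0,0,0],
    [0,0,0],
    [0,0,0]
  ],
  "hand": [0,0,0,0,0,0,0,0,0,0],
  "newtons": 55
}}

```text
time_s: 6.43
ee_pos: [634.4, -29.1, 163.0]
ee_rot: [180.0, -0.0, -12.8]
force: [-0.2, 0.6, -6.8]
gripper_width: 4.8
gripper_force: 55.0
```

Request:
{"method": "apply_moves", "body": {
  "delta_pos": [
    [0,0,0.17],
    [0,0,0.33],
    [-0.1,-0.2,0.33],
    [-0.2,-0.4,0.33],
    [-0.3,-0.6,0.33],
    [-0.4,-0.8,0.33],
    [-0.42,-0.86,0.33],
    [-0.42,-0.86,0.33]
  ],
  "rot": [
    [0,0,0],
    [0,0,0],
    [0,0,0],
    [0,0,0],
    [0,0,0],
    [0,0,0],
    [0,0,0],
    [0,0,0]
  ],
  "hand": [0,0,0,0,0,0,0,0]
}}

```text
time_s: 7.1
ee_pos: [582.4, -134.1, 201.3]
ee_rot: [179.9, 0.2, -13.0]
force: [0.8, -0.3, -7.2]
gripper_width: 5.1
gripper_force: 55.0
```

Request:
{"method": "apply_moves", "body": {
  "delta_pos": [
    [-0.1,-0.2,0],
    [-0.2,-0.4,0],
    [-0.3,-0.6,0],
    [-0.4,-0.8,0],
    [-0.42,-0.86,0],
    [-0.42,-0.86,0],
    [-0.42,-0.86,0]
  ],
  "rot": [
    [0,0,0],
    [0,0,0],
    [0,0,0],
    [0,0,0],
    [0,0,0],
    [0,0,0],
    [0,0,0]
  ],
  "hand": [0,0,0,0,0,0,0]
}}

```text
time_s: 7.68
ee_pos: [534.2, -234.3, 202.1]
ee_rot: [-179.9, 0.0, -12.9]
force: [0.3, 0.6, -7.5]
gripper_width: 4.7
gripper_force: 55.0
```

Run:
```python
from h import *
F=grab(); s=env.state(); print(s["ee_pos"],s["ee_rot"],s["force"],s["gripper_width"])
r=np.load("res.npy",allow_pickle=True).item()
rk=np.array([533,-237,r["rack"][2]])
z=100
for f,n in((F["top"],"top"),(F["scene"],"scene")):
    m=near(f,"rack",rk,z+20)["mask"]
    for zz in (98,101,104):
        p,c=fit("rack",[f],[m],rk,zz); say(n+str(zz),p,c)
    for q in("tab","slot_a","screw_a"): print(n,q,[(round(d["score"],2),np.round(d["position"],1).tolist()) for d in spotter.landmark_of(f,q)][:4])
    print("pred",np.round(proj(f,pts(rk,[[2.5,0,112],[2.5,80,68],[2.5,-80,68]],z)),1).tolist(), np.round(proj(f,pts(r["board"],[[3.5,80,138],[3.5,-80,138]])),1).tolist())
o=np.hstack([F["scene"]["pixels"][100:300,140:340],F["top"]["pixels"][150:350,370:570]])[:,:,::-1]
cv2.imwrite("pics/b.png",cv2.resize(o,None,fx=4,fy=4,interpolation=cv2.INTER_CUBIC)[::2,::2])
```

```text
[ 534.37317435 -233.810761    202.24983111] [-1.79930784e+02  7.79349125e-03 -1.27775108e+01] [ 0.32709535  0.095013   -7.71327384] 4.93049526192126
top98 [ 535.7 -237.2] yaw 77.19 cost 0.2
top101 [ 535.4 -236.3] yaw 77.27 cost 0.202
top104 [ 535.1 -235.4] yaw 77.5 cost 0.205
top tab [(0.59, [472.1, 224.2]), (0.52, [459.5, 263.2])]
top slot_a [(0.73, [461.9, 264.1]), (0.6, [472.9, 187.5])]
top screw_a [(0.78, [484.6, 273.2]), (0.25, [215.2, 218.5]), (0.21, [426.9, 235.8]), (0.17, [471.4, 224.4])]
pred [[473.4, 224.3], [458.1, 265.2], [473.6, 189.9]] [[486.5, 273.5], [500.5, 200.3]]
scene98 [ 533.2 -237.3] yaw 78.09 cost 0.066
scene101 [ 534.7 -231.6] yaw 77.99 cost 0.068
scene104 [ 536.7 -226.6] yaw 78.16 cost 0.071
scene tab [(0.7, [243.3, 154.0])]
scene slot_a [(0.83, [277.5, 167.0]), (0.6, [211.9, 171.1]), (0.34, [314.3, 340.0])]
scene screw_a [(0.89, [207.1, 167.0]), (0.7, [270.8, 163.5])]
pred [[242.2, 150.0], [275.6, 164.5], [209.9, 169.6]] [[271.0, 163.9], [209.1, 168.8]]
```

View pics/b.png

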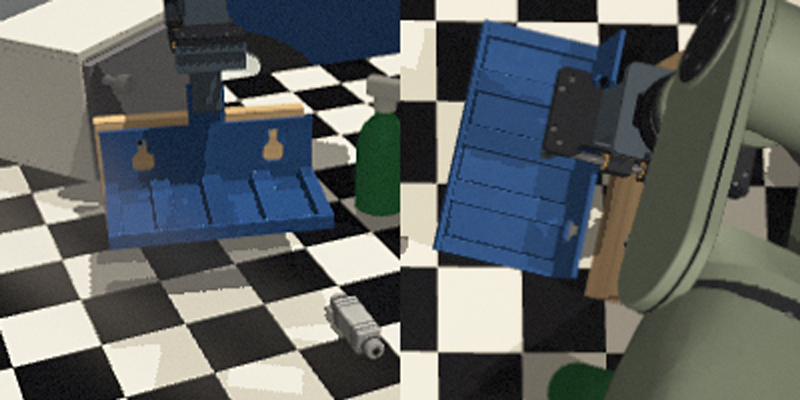

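```bash
cat >> h.py <<'E'
def T(v,X):  # v: x,y,yaw,z,pitch(front down +),about plate foot
    X=np.atleast_2d(np.asarray(X,float)); c,s=np.cos(v[4]),np.sin(v[4])
    return pts(v[:3],np.c_[c*X[:,0]+s*X[:,2],X[:,1],-s*X[:,0]+c*X[:,2]],v[3])
def fit5(fr,masks,valid,v0,sig=(2,2,.02,5,.05)):
    ms=[cv2.GaussianBlur(m.astype(np.float32),(0,0),1.2) for m in masks]; v0=np.array(v0,float); sc=np.array([1,1,.01,1,.01])
    def cost(u):
        v=v0+u*sc; e=0
        for f,m,w in zip(fr,ms,valid):
            im=np.zeros((480*S,640*S),np.uint8)
            for b in M["rack"]:
                k=(proj(f,T(v,b))+.5)*S-.5; cv2.fillConvexPoly(im,cv2.convexHull(np.round(k*16).astype(np.int32)),255,shift=4)
            a=cv2.GaussianBlur(cv2.resize(im,(640,480),interpolation=cv2.INTER_AREA)/255.,(0,0),1.2)
            e+=(((a-m)**2)*w).sum()/20
        return e+.3*((u*sc/np.array(sig))**2).sum()
    u=np.zeros(5)
    for st in(4,2): r=minimize(cost,u,method="Nelder-Mead",options=dict(initial_simplex=np.vstack([u]+[u+st*e for e in np.eye(5)]),xatol=.05,fatol=1e-4,maxiter=300)); u=r.x
    return v0+u*sc,r.fun
def rackpose(v0,F,tc=440,sc=(228,256,165)):
    w1=np.zeros((480,640)); w1[:,:tc]=1; w2=np.ones((480,640)); w2[:sc[2],sc[0]:sc[1]]=0
    ms=[near(F[k],"rack",v0,v0[3]+20)["mask"] for k in("top","scene")]
    return fit5([F["top"],F["scene"]],ms,[w1,w2],v0),ms,[w1,w2]
E
python3 - <<'E'
from h import *
F=grab(); r=np.load("res.npy",allow_pickle=True).item()
v0=[533.8,-236.3,r["rack"][2]+.003,99,0]
(v,c),ms,ws=rackpose(v0,F)
print(np.round(v,3),np.degrees(v[[2,4]]),c)
for i,k in enumerate(("top","scene")):
    v1,c1=fit5([F[k]],[ms[i]],[ws[i]],v0); print(k,np.round(v1,2),np.degrees(v1[[2,4]]),c1)
b=r["board"]; Rb=lambda d:(np.array([np.cos(b[2]),np.sin(b[2])])@d,np.array([-np.sin(b[2]),np.cos(b[2])])@d)
print("rack in board frame",Rb(v[:2]-b[:2]))
E
```

```text
[ 5.33213e+02 -2.38427e+02  1.34600e+00  9.84840e+01 -6.00000e-03] [77.11376159 -0.33043392] 10.316505485618134
top [ 5.3358e+02 -2.3823e+02  1.3400e+00  1.0097e+02 -3.0000e-02] [77.03368696 -1.5484793 ] 0.9884891796186321
scene [ 5.3327e+02 -2.3605e+02  1.3500e+00  9.9140e+01 -1.0000e-02] [77.42716845 -0.54511624] 8.548329637625965
rack in board frame (np.float64(70.13958298993396), np.float64(-0.6258472508818663))
```

Request:
{"method": "apply_moves", "body": {
  "delta_pos": [
    [-0.03,-0.12,-0.021],
    [-0.06,-0.25,-0.021],
    [-0.09,-0.37,-0.021],
    [-0.105,-0.447,-0.021],
    [-0.105,-0.447,-0.021],
    [-0.105,-0.447,-0.021],
    [-0.105,-0.447,-0.021]
  ],
  "rot": [
    [0,0,0],
    [0,0,0],
    [0,0,0],
    [0,0,0],
    [0,0,0],
    [0,0,0],
    [0,0,0]
  ],
  "hand": [0,0,0,0,0,0,0]
}}

```text
time_s: 8.97
ee_pos: [521.0, -288.5, 200.0]
ee_rot: [-179.9, 0.0, -12.9]
force: [-0.7, -0.7, -7.0]
gripper_width: 4.8
gripper_force: 55.0
```

Request:
{"method": "apply_moves", "body": {
  "delta_pos": [
    [-0.004,-0.02,0],
    [-0.009,-0.04,0],
    [-0.013,-0.06,0],
    [-0.018,-0.08,0],
    [-0.018,-0.08,0],
    [-0.018,-0.08,0]
  ],
  "rot": [
    [0,0,0],
    [0,0,0],
    [0,0,0],
    [0,0,0],
    [0,0,0],
    [0,0,0]
  ],
  "hand": [0,0,0,0,0,0]
}}

```text
time_s: 9.47
ee_pos: [518.8, -298.6, 200.0]
ee_rot: [-180.0, 0.0, -12.9]
force: [-0.6, 0.6, -8.0]
gripper_width: 4.7
gripper_force: 55.0
```

Request:
{"method": "apply_moves", "body": {
  "delta_pos": [
    [-0.003,-0.016,0],
    [-0.005,-0.024,0],
    [-0.007,-0.032,0],
    [-0.007,-0.032,0]
  ],
  "rot": [
    [0,0,0],
    [0,0,0],
    [0,0,0],
    [0,0,0]
  ],
  "hand": [0,0,0,0]
}}

```text
time_s: 9.8
ee_pos: [518.1, -302.2, 200.1]
ee_rot: [-180.0, -0.0, -12.9]
force: [0.4, 1.2, -6.3]
gripper_width: 4.7
gripper_force: 55.0
```

Request:
{"method": "apply_moves", "body": {
  "delta_pos": [
    [-0.002,-0.008,0],
    [-0.003,-0.012,0],
    [-0.003,-0.012,0],
    [-0.003,-0.012,0]
  ],
  "rot": [
    [0,0,0],
    [0,0,0],
    [0,0,0],
    [0,0,0]
  ],
  "hand": [0,0,0,0]
}}

```text
time_s: 10.13
ee_pos: [518.0, -302.8, 200.1]
ee_rot: [-179.9, -0.0, -12.9]
force: [1.9, 5.3, -5.7]
gripper_width: 4.8
gripper_force: 55.0
```

Request:
{"method": "apply_moves", "body": {
  "delta_pos": [
    [-0.002,-0.008,0],
    [-0.003,-0.012,0],
    [-0.003,-0.012,0],
    [-0.003,-0.012,0]
  ],
  "rot": [
    [0,0,0],
    [0,0,0],
    [0,0,0],
    [0,0,0]
  ],
  "hand": [0,0,0,0]
}}

```text
time_s: 10.47
ee_pos: [517.9, -303.2, 200.1]
ee_rot: [-179.7, -0.0, -12.9]
force: [3.4, 7.1, -5.6]
gripper_width: 4.8
gripper_force: 55.0
```

Request:
{"method": "apply_moves", "body": {
  "delta_pos": [
    [0.002,0.008,0],
    [0.002,0.008,-0.03],
    [0.002,0.008,-0.06],
    [0.002,0.008,-0.09],
    [0.002,0.008,-0.09],
    [0.002,0.008,-0.09]
  ],
  "rot": [
    [0,0,0],
    [0,0,0],
    [0,0,0],
    [0,0,0],
    [0,0,0],
    [0,0,0]
  ],
  "hand": [0,0,0,0,0,0]
}}

```text
time_s: 10.97
ee_pos: [517.4, -302.7, 188.8]
ee_rot: [-179.8, 0.1, -12.9]
force: [0.2, 5.9, -7.5]
gripper_width: 4.8
gripper_force: 55.0
```

Run:
```python
from workcell import env
s=env.state(); print(s["ee_pos"],s["force"],s["torque"],s["ee_rot"])
```

```text
[ 517.35159404 -302.74256379  188.83952456] [ 0.15430042  5.86040277 -7.50999311] [ 0.96410849 -0.06928478 -0.71524364] [-1.79826174e+02  8.54602816e-02 -1.29113969e+01]
```

Request:
{"method": "apply_moves", "body": {
  "delta_pos": [
    [0,0.002,-0.03],
    [0,0.002,-0.06],
    [0,0.002,-0.09],
    [0,0.002,-0.09],
    [0,0.002,-0.09]
  ],
  "rot": [
    [0,0,0],
    [0,0,0],
    [0,0,0],
    [0,0,0],
    [0,0,0]
  ],
  "hand": [0,0,0,0,0]
}}

```text
time_s: 11.38
ee_pos: [517.5, -302.7, 178.1]
ee_rot: [-179.8, 0.1, -12.9]
force: [1.6, 5.5, -6.9]
gripper_width: 4.8
gripper_force: 55.0
```

Request:
{"method": "apply_moves", "body": {
  "delta_pos": [
    [0,0,-0.02],
    [0,0,-0.03],
    [0,0,-0.03],
    [0,0,-0.03]
  ],
  "rot": [
    [0,0,0],
    [0,0,0],
    [0,0,0],
    [0,0,0]
  ],
  "hand": [0,0,0,0]
}}

```text
time_s: 11.72
ee_pos: [517.5, -302.7, 174.9]
ee_rot: [-179.9, 0.1, -12.9]
force: [1.2, 5.3, -5.2]
gripper_width: 4.5
gripper_force: 55.0
```

Request:
{"method": "apply_moves", "body": {
  "delta_pos": [
    [0,0,-0.01],
    [0,0,-0.02],
    [0,0,-0.02],
    [0,0,-0.02]
  ],
  "rot": [
    [0,0,0],
    [0,0,0],
    [0,0,0],
    [0,0,0]
  ],
  "hand": [0,0,0,0]
}}

```text
time_s: 12.05
ee_pos: [517.5, -302.8, 172.8]
ee_rot: [-179.9, 0.0, -12.9]
force: [0.2, 6.1, -4.3]
gripper_width: 4.6
gripper_force: 55.0
```

Request:
{"method": "apply_moves", "body": {
  "delta_pos": [
    [0,0,-0.01],
    [0,0,-0.01],
    [0,0,-0.01],
    [0,0,-0.01]
  ],
  "rot": [
    [0,0,0],
    [0,0,0],
    [0,0,0],
    [0,0,0]
  ],
  "hand": [0,0,0,0]
}}

```text
time_s: 12.38
ee_pos: [517.6, -302.7, 172.7]
ee_rot: [-179.9, -0.0, -12.9]
force: [0.8, 6.9, 0.9]
gripper_width: 4.9
gripper_force: 55.0
```

Run:
```python
from h import *
F=grab(); s=env.state(); print(s["force"],s["ee_pos"])
o=np.hstack([F["scene"]["pixels"][130:250,160:320],F["top"]["pixels"][170:290,430:590]])[:,:,::-1]
cv2.imwrite("pics/c.png",cv2.resize(o,None,fx=2.5,fy=2.5,interpolation=cv2.INTER_CUBIC))
```

```text
[-1.05227306  5.68464236  0.55954935] [ 517.54678147 -302.73767011  172.68817481]
```

View pics/c.png

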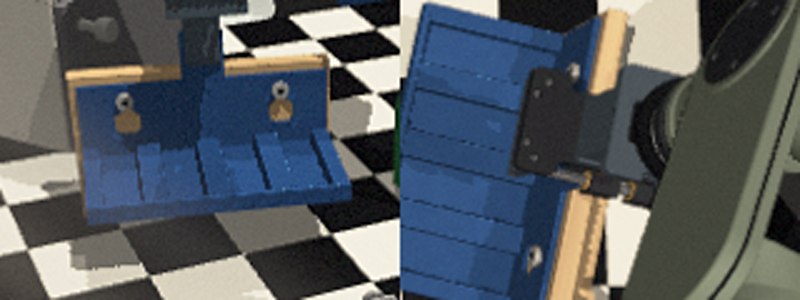

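Both screw heads show in the narrow slots above the round parts (crop (124,102) and (281,90)), so the rack is seated. Releasing and backing off upward.

Request:
{"method": "apply_moves", "body": {
  "delta_pos": [
    [0,0,0],
    [0,0,0],
    [0,0,0],
    [0,0,0],
    [0,0,0],
    [0,0,0.2],
    [0,0,0.5],
    [0,0,0.8],
    [0,0,1],
    [0,0,1]
  ],
  "rot": [
    [0,0,0],
    [0,0,0],
    [0,0,0],
    [0,0,0],
    [0,0,0],
    [0,0,0],
    [0,0,0],
    [0,0,0],
    [0,0,0],
    [0,0,0]
  ],
  "hand": [0.5,0.5,0.5,0.5,0.5,0.5,0.5,0.5,0.5,0.5]
}}

```text
time_s: 13.32
ee_pos: [519.8, -305.8, 297.9]
ee_rot: [179.7, -0.7, -12.8]
force: [0.7, -0.8, -0.1]
gripper_width: 45.5
gripper_force: 0.0
```

Request:
{"method": "apply_moves", "body": {
  "delta_pos": [
    [-0.2,0.5,0],
    [-0.4,1,0],
    [-0.4,1,0],
    [-0.4,1,0],
    [-0.4,1,0],
    [-0.4,1,0],
    [-0.4,1,0]
  ],
  "rot": [
    [0,0,0.6],
    [0,0,0.6],
    [0,0,0.6],
    [0,0,0.6],
    [0,0,0.6],
    [0,0,0.6],
    [0,0,0.6]
  ],
  "hand": [0.6,0.6,0.6,0.6,0.6,0.6,0.6]
}}

```text
time_s: 13.9
ee_pos: [469.2, -183.8, 291.0]
ee_rot: [180.0, 0.0, 37.7]
force: [0.6, 0.7, -0.4]
gripper_width: 54.2
gripper_force: 0.0
```

Run:
```python
from h import *
r=np.load("res.npy",allow_pickle=True).item()
F=grab(); print(env.state()["ee_pos"])
for k in("top","scene"):
    try:
        m=near(F[k],"tool3",r["tool3"],15); print(k,np.round(m["box"]),m["mask"].sum()); p,c=fit("tool",[F[k]],[m["mask"]],r["tool3"],15); say(k+" tool3",p,c)
    except Exception as e: print(e)
b=r["board"]; v0=[b[0]+.3,b[1]+1,b[2],70,0.01]
(v,c),ms,ws=rackpose(v0,F,640,(0,1,1)); print("rack",np.round(v,3),np.degrees(v[[2,4]]),c)
np.save("rack.npy",v)
print(np.round([proj(F["scene"],T(v,[[2.5,s*80,68]]))[0] for s in(1,-1)],1).tolist(), [(round(d["score"],2),np.round(d["position"],1).tolist()) for d in spotter.landmark_of(F["scene"],"screw_a")][:3])
```

```text
[ 469.3019258  -184.06137155  290.83392236]
top [347. 271.  46.  16.] 498
top tool3 [4.459e+02 1.000e-01] yaw 86.79 cost 0.023
scene [370. 296.  46.  21.] 775
scene tool3 [ 1243.9 -2063.6] yaw 128.13 cost 0.871
rack [ 5.17168e+02 -3.05171e+02  1.31700e+00  7.39000e+01  8.80000e-02] [75.45664381  5.01443901] 188.22283721800795
[[271.6, 164.1], [209.2, 168.2]] [(0.73, [209.4, 167.9]), (0.65, [270.8, 162.5])]
```

Request:
{"method": "apply_moves", "body": {
  "delta_pos": [
    [-0.1,0.4,0],
    [-0.196,0.77,0],
    [-0.196,0.77,0],
    [-0.196,0.77,0],
    [-0.196,0.77,0],
    [-0.196,0.77,0],
    [-0.196,0.77,0],
    [-0.196,0.77,0]
  ],
  "rot": [
    [0,0,0.563],
    [0,0,0.563],
    [0,0,0.563],
    [0,0,0.563],
    [0,0,0.563],
    [0,0,0.563],
    [0,0,0.563],
    [0,0,0.563]
  ],
  "hand": [0.6,0.6,0.6,0.6,0.6,0.6,0.6,0.6]
}}

```text
time_s: 14.92
ee_pos: [446.0, -91.7, 291.2]
ee_rot: [180.0, 0.0, 85.7]
force: [1.2, 0.3, -0.2]
gripper_width: 54.6
gripper_force: 0.0
```

Request:
{"method": "apply_moves", "body": {
  "delta_pos": [
    [0,0.4,-0.2],
    [0,0.77,-0.5],
    [0,0.77,-0.8],
    [0,0.77,-1],
    [0,0.77,-1],
    [0,0.77,-1]
  ],
  "rot": [
    [0,0,0],
    [0,0,0],
    [0,0,0],
    [0,0,0],
    [0,0,0],
    [0,0,0]
  ],
  "hand": [0.6,0.6,0.6,0.6,0.6,0.6]
}}

```text
time_s: 15.42
ee_pos: [445.1, 0.8, 170.5]
ee_rot: [-179.8, 0.0, 85.6]
force: [0.2, -0.2, 0.8]
gripper_width: 54.9
gripper_force: 0.0
```

Request:
{"method": "apply_moves", "body": {
  "delta_pos": [
    [0,0,-0.3],
    [0,0,-0.6],
    [0,0,-0.9],
    [0,0,-1],
    [0,0,-1],
    [0,0,-1]
  ],
  "rot": [
    [0,0,0],
    [0,0,0],
    [0,0,0],
    [0,0,0],
    [0,0,0],
    [0,0,0]
  ],
  "hand": [0.6,0.6,0.6,0.6,0.6,0.6]
}}

```text
time_s: 15.92
ee_pos: [448.4, -0.0, 53.0]
ee_rot: [179.8, -0.0, 85.6]
force: [0.0, 0.5, 0.1]
gripper_width: 54.7
gripper_force: 0.0
```

Run:
```python
from h import *
r=np.load("res.npy",allow_pickle=True).item()
F=grab(); print(env.state()["ee_pos"],env.state()["ee_rot"])
print([(round(d["score"],2),np.round(d["position"],1).tolist()) for d in spotter.landmark_of(F["scene"],"tool3")],proj(F["scene"],[[446,.7,15]]))
cv2.imwrite("pics/d.png",cv2.resize(np.hstack([F["scene"]["pixels"][200:320,240:400],F["top"]["pixels"][210:330,270:430]])[:,:,::-1],None,fx=2.5,fy=2.5))
```

```text
[4.48752239e+02 2.05204687e-01 5.36763539e+01] [ 1.79669406e+02 -1.44097119e-02  8.55969549e+01]
[(0.88, [312.0, 339.4]), (0.84, [333.1, 359.3]), (0.76, [315.2, 261.6]), (0.75, [362.7, 381.5]), (0.75, [444.7, 430.9]), (0.72, [367.8, 297.9]), (0.19, [330.4, 352.3])] [[316.98200257 261.20900912]]
```

View pics/d.png

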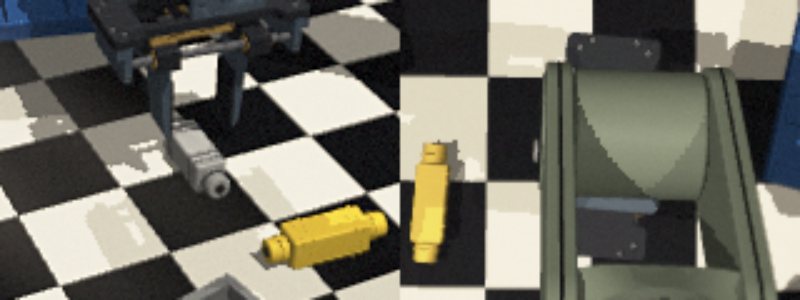

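The fingers straddle the chrome tool (crop, tool at (197,155)), with the yellow look-alike off to one side. Descending and gripping.

Request:
{"method": "apply_moves", "body": {
  "delta_pos": [
    [0,0,-0.15],
    [0,0,-0.31],
    [0,0,-0.31],
    [0,0,-0.31],
    [0,0,-0.31],
    [0,0,-0.31],
    [0,0,-0.31],
    [0,0,-0.31],
    [0,0,-0.31],
    [0,0,-0.31]
  ],
  "rot": [
    [0,0,0.015],
    [0,0,0.015],
    [0,0,0.015],
    [0,0,0.015],
    [0,0,0.015],
    [0,0,0.015],
    [0,0,0.015],
    [0,0,0.015],
    [0,0,0.015],
    [0,0,0.015]
  ],
  "hand": [0.6,0.6,0.6,0.6,0,0,0,0,0,0],
  "newtons": 25
}}

```text
time_s: 16.9
ee_pos: [446.6, 0.7, 14.8]
ee_rot: [179.9, -0.0, 87.0]
force: [-0.5, -0.8, 6.5]
gripper_width: 29.7
gripper_force: 25.0
```

Request:
{"method": "apply_moves", "body": {
  "delta_pos": [
    [0,0,0],
    [0,0,0.1],
    [0,0,0.3],
    [0,0,0.6],
    [0,0,1],
    [0,0,1],
    [0,0,1]
  ],
  "rot": [
    [0,0,0],
    [0,0,0],
    [0,0,0],
    [0,0,0],
    [0,0,0],
    [0,0,0],
    [0,0,0]
  ],
  "hand": [0,0,0,0,0,0,0],
  "newtons": 25
}}

```text
time_s: 17.48
ee_pos: [447.8, 0.7, 136.5]
ee_rot: [179.6, -0.0, 87.0]
force: [-0.5, -0.0, -3.1]
gripper_width: 30.1
gripper_force: 25.0
```

Run:
```python
from h import *
r=np.load("res.npy",allow_pickle=True).item()
F=grab(); print(env.state()["ee_pos"],env.state()["ee_rot"])
b=r["board"]; v0=[b[0]+.3,b[1]+1,b[2],70,0.01]
(v,c),ms,ws=rackpose(v0,F,640,(0,1,1)); print("rack",np.round(v,3),np.degrees(v[[2,4]]),c,[m.sum() for m in ms])
for i,k in enumerate(("top","scene")):
    v1,c1=fit5([F[k]],[ms[i]],[ws[i]],v0); print(k,np.round(v1,2),np.degrees(v1[[2,4]]),c1)
np.save("rack.npy",v)
for k in F:
    im=F[k]["pixels"][:,:,::-1].copy()
    for m in M["rack"]: cv2.polylines(im,[cv2.convexHull(np.round(proj(F[k],T(v,m))).astype(np.int32))],1,(0,0,255),1)
    cv2.imwrite(f"pics/e_{k}.png",im)
a=cv2.imread("pics/e_scene.png")[120:300,160:360]; b2=cv2.imread("pics/e_top.png")[160:340,370:570]
cv2.imwrite("pics/e.png",cv2.resize(np.hstack([a,b2]),None,fx=2,fy=2))
for i in range(4): print(i,np.round(T(v,[[66,93-62*i,18]])[0],1))
```

```text
[444.8123448    0.76213658 133.01180786] [-1.79877880e+02  4.16299116e-03  8.69642212e+01]
rack [ 5.18259e+02 -3.07799e+02  1.35100e+00  6.76350e+01  7.00000e-03] [77.41343472  0.37321247] 30.28961187803403 [np.int64(8622), np.int64(5441)]
top [ 518.35 -306.42    1.35   72.66    0.  ] [77.22009233  0.15228023] 5.971321778147368
scene [ 5.1807e+02 -3.0632e+02  1.3700e+00  6.8780e+01  2.0000e-02] [78.27164566  1.19892937] 22.682710316335907
0 [ 441.9 -223.    85.2]
1 [ 502.4 -236.5   85.2]
2 [ 562.9 -250.    85.2]
3 [ 623.4 -263.5   85.2]
```

View pics/e.png

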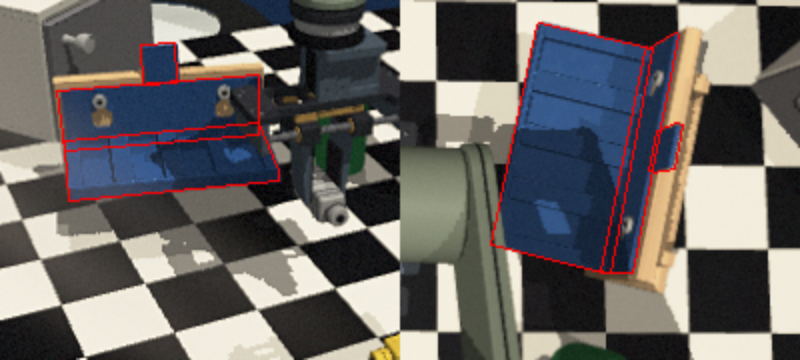

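The rack hangs flush with the board and the screw heads sit in the slots (crop (99,100) and (224,92)). Tool3 is held by its grip. Carrying it to trough 0.

Request:
{"method": "apply_moves", "body": {
  "delta_pos": [
    [-0.017,-0.3,0],
    [-0.017,-0.6,0],
    [-0.017,-0.926,0],
    [-0.017,-0.926,0],
    [-0.017,-0.926,0]
  ],
  "rot": [
    [0,0,-0.112],
    [0,0,-0.112],
    [0,0,-0.112],
    [0,0,-0.112],
    [0,0,-0.112]
  ],
  "hand": [0,0,0,0,0]
}}

```text
time_s: 18.1
ee_pos: [442.8, -111.7, 132.2]
ee_rot: [-179.8, -0.0, 77.1]
force: [-1.0, 0.7, -2.5]
gripper_width: 29.9
gripper_force: 25.0
```

Request:
{"method": "apply_moves", "body": {
  "delta_pos": [
    [-0.017,-0.3,0],
    [-0.017,-0.6,0],
    [-0.017,-0.926,0],
    [-0.017,-0.926,0],
    [-0.017,-0.926,0],
    [-0.017,-0.926,0]
  ],
  "rot": [
    [0,0,0],
    [0,0,0],
    [0,0,0],
    [0,0,0],
    [0,0,0],
    [0,0,0]
  ],
  "hand": [0,0,0,0,0,0]
}}

```text
time_s: 18.6
ee_pos: [441.7, -219.9, 133.2]
ee_rot: [-179.9, -0.0, 77.4]
force: [-0.3, 0.8, -1.8]
gripper_width: 29.9
gripper_force: 25.0
```

Request:
{"method": "apply_moves", "body": {
  "delta_pos": [
    [0,0,-0.15],
    [0,0,-0.3],
    [0,0,-0.3],
    [0,0,-0.3],
    [0,0,-0.3]
  ],
  "rot": [
    [0,0,0],
    [0,0,0],
    [0,0,0],
    [0,0,0],
    [0,0,0]
  ],
  "hand": [0,0,0,0,0]
}}

```text
time_s: 19.02
ee_pos: [442.6, -220.6, 98.8]
ee_rot: [179.9, 0.0, 77.4]
force: [1.1, 0.6, -2.1]
gripper_width: 30.0
gripper_force: 25.0
```

Run:
```python
from h import *
F=grab(); s=env.state(); print(s["ee_pos"],s["ee_rot"],s["force"],s["gripper_width"])
a=F["scene"]["pixels"][120:270,160:360]; b=F["top"]["pixels"][160:310,370:570]
cv2.imwrite("pics/f.png",cv2.resize(np.hstack([a,b])[:,:,::-1],None,fx=2,fy=2))
```

```text
[ 442.78331498 -221.26364791   99.142126  ] [1.79871614e+02 3.67450433e-02 7.73982756e+01] [-0.05038126  0.87954132 -2.27687889] 30.379224641319805
```

View pics/f.png

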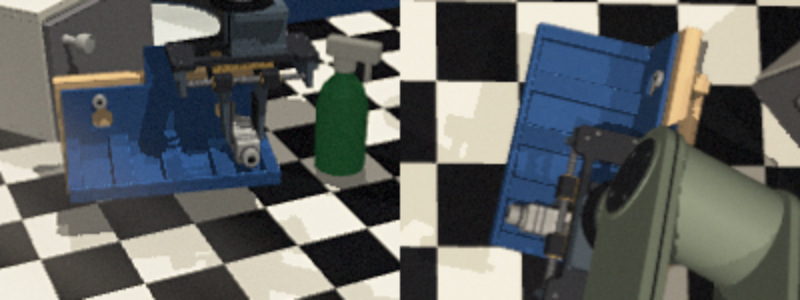

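The tool sits above trough 0 and lines up with it (crop (240,148), and (535,215) in the top half). Lowering until it touches.

Request:
{"method": "apply_moves", "body": {
  "delta_pos": [
    [0,0,-0.02],
    [0,0,-0.04],
    [0,0,-0.06],
    [0,0,-0.06],
    [0,0,-0.06]
  ],
  "rot": [
    [0,0,0],
    [0,0,0],
    [0,0,0],
    [0,0,0],
    [0,0,0]
  ],
  "hand": [0,0,0,0,0]
}}

```text
time_s: 19.53
ee_pos: [441.8, -221.5, 90.7]
ee_rot: [-180.0, -0.0, 77.3]
force: [-0.4, -0.6, -1.8]
gripper_width: 29.8
gripper_force: 25.0
```

Request:
{"method": "apply_moves", "body": {
  "delta_pos": [
    [0,0,-0.01],
    [0,0,-0.015],
    [0,0,-0.015],
    [0,0,-0.015]
  ],
  "rot": [
    [0,0,0],
    [0,0,0],
    [0,0,0],
    [0,0,0]
  ],
  "hand": [0,0,0,0]
}}

```text
time_s: 19.87
ee_pos: [442.0, -221.6, 89.2]
ee_rot: [180.0, 0.0, 77.3]
force: [-0.8, -0.5, -0.1]
gripper_width: 29.8
gripper_force: 25.0
```

Request:
{"method": "apply_moves", "body": {
  "delta_pos": [
    [0,0,0],
    [0,0,0],
    [0,0,0],
    [0,0,0],
    [0,0,0.2],
    [0,0,0.5],
    [0,0,0.8],
    [0,0,1],
    [0,0,1]
  ],
  "rot": [
    [0,0,0],
    [0,0,0],
    [0,0,0],
    [0,0,0],
    [0,0,0],
    [0,0,0],
    [0,0,0],
    [0,0,0],
    [0,0,0]
  ],
  "hand": [0.5,0.5,0.5,0.5,0.5,0.5,0.5,0.5,0.5]
}}

```text
time_s: 20.62
ee_pos: [444.9, -223.0, 214.7]
ee_rot: [179.4, 0.2, 77.3]
force: [0.1, -0.5, 0.7]
gripper_width: 45.4
gripper_force: 0.0
```

Request:
{"method": "apply_moves", "body": {
  "delta_pos": [
    [0.1,0.3,0],
    [0.2,0.6,0],
    [0.285,0.963,0],
    [0.285,0.963,0],
    [0.285,0.963,0]
  ],
  "rot": [
    [0,0,-0.377],
    [0,0,-0.377],
    [0,0,-0.377],
    [0,0,-0.377],
    [0,0,-0.377]
  ],
  "hand": [0.5,0.3,0,0,0]
}}

```text
time_s: 21.03
ee_pos: [476.2, -103.0, 208.2]
ee_rot: [-179.9, -0.0, 44.8]
force: [0.1, -0.6, -0.6]
gripper_width: 21.6
gripper_force: 0.0
```

Request:
{"method": "apply_moves", "body": {
  "delta_pos": [
    [0.1,0.3,0],
    [0.2,0.6,0],
    [0.285,0.963,0],
    [0.285,0.963,0],
    [0.285,0.963,0]
  ],
  "rot": [
    [0,0,-0.377],
    [0,0,-0.377],
    [0,0,-0.377],
    [0,0,-0.377],
    [0,0,-0.377]
  ],
  "hand": [0,0,0,0,0]
}}

```text
time_s: 21.45
ee_pos: [510.6, 12.6, 208.1]
ee_rot: [-179.9, 0.0, 12.4]
force: [0.4, -0.8, -0.6]
gripper_width: 0.3
gripper_force: 0.0
```

Request:
{"method": "apply_moves", "body": {
  "delta_pos": [
    [0.1,0.3,0],
    [0.2,0.6,0],
    [0.285,0.963,0],
    [0.285,0.963,0],
    [0.285,0.963,0]
  ],
  "rot": [
    [0,0,0],
    [0,0,0],
    [0,0,0],
    [0,0,0],
    [0,0,0]
  ],
  "hand": [0,0,0,0,0]
}}

```text
time_s: 21.87
ee_pos: [544.3, 127.1, 207.8]
ee_rot: [180.0, 0.1, 12.7]
force: [0.1, 0.1, -0.4]
gripper_width: 0.3
gripper_force: 0.0
```

Run:
```python
from h import *
r=np.load("res.npy",allow_pickle=True).item()
F=grab(); s=env.state(); print(s["ee_pos"],s["ee_rot"],s["gripper_width"])
for k in F:
    print(k,[(round(d["score"],2),np.round(d["position"],1).tolist()) for d in spotter.landmark_of(F[k],"tool3")], "pred", np.round(proj(F[k],pts(r["block"],[[0,62-62*i,40] for i in range(3)])),1).tolist())
    m=near(F[k],"block",r["block"],40)["mask"]; h=cv2.findContours(m.astype(np.uint8),0,2)[0]; hm=np.zeros((480,640),np.uint8); cv2.fillPoly(hm,[cv2.convexHull(np.vstack(h))],1)
    if k=="scene" or 1: p,c=fit("block",[F[k]],[hm],r["block"]); say(k,p,c)
a=F["scene"]["pixels"][120:270,160:360]; b=F["top"]["pixels"][160:310,370:570]
cv2.imwrite("pics/g.png",cv2.resize(np.hstack([a,b])[:,:,::-1],None,fx=2,fy=2))
```

```text
[543.86069718 124.64998742 208.23350832] [1.79959059e+02 1.13310210e-01 1.25655339e+01] 0.18727675700097773
scene [(0.86, [334.1, 357.5]), (0.79, [313.0, 336.2]), (0.78, [371.7, 298.8]), (0.76, [445.3, 434.6]), (0.63, [277.4, 191.8]), (0.56, [358.1, 377.6]), (0.51, [335.4, 375.9])] pred [[359.4, 381.4], [334.7, 359.1], [312.1, 338.7]]
scene [565.1 302.6] yaw 12.86 cost 0.001
top [(0.96, [446.7, 273.4]), (0.95, [187.2, 220.3]), (0.76, [217.8, 219.0]), (0.64, [142.5, 179.1]), (0.62, [136.5, 257.5]), (0.61, [210.7, 316.8])] pred [[191.8, 223.4], [217.9, 218.0], [244.0, 212.5]]
top [563.4 306. ] yaw 11.88 cost 0.173
```

View pics/g.png

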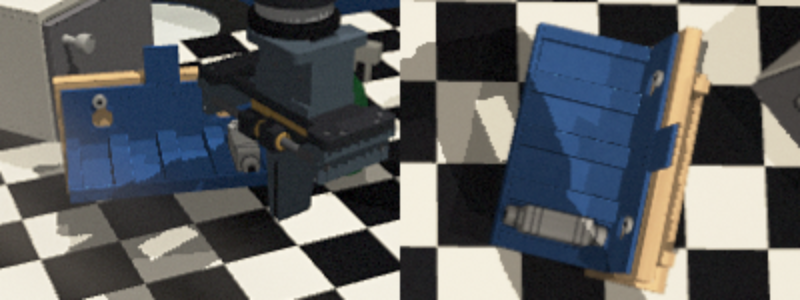

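Tool3 lies flat in trough 0 (top crop (555,225)). Next I press the sunk tools, starting with well 2.

Request:
{"method": "apply_moves", "body": {
  "delta_pos": [
    [0.15,0.5,0],
    [0.2875,0.968,0],
    [0.2875,0.968,0],
    [0.2875,0.968,-0.3],
    [0.2875,0.968,-0.6],
    [0.2875,0.968,-0.6]
  ],
  "rot": [
    [0,0,0],
    [0,0,0],
    [0,0,0],
    [0,0,0],
    [0,0,0],
    [0,0,0]
  ],
  "hand": [0,0,0,0,0,0]
}}

```text
time_s: 22.67
ee_pos: [574.6, 239.2, 130.1]
ee_rot: [179.9, 0.8, 12.5]
force: [-1.3, -0.9, -2.4]
gripper_width: 0.5
gripper_force: 0.0
```

Request:
{"method": "apply_moves", "body": {
  "delta_pos": [
    [0,0,-0.3],
    [0,0,-0.6],
    [0,0,-0.6],
    [0,0,-0.6],
    [0,0,-0.6]
  ],
  "rot": [
    [0,0,0],
    [0,0,0],
    [0,0,0],
    [0,0,0],
    [0,0,0]
  ],
  "hand": [0,0,0,0,0]
}}

```text
time_s: 23.08
ee_pos: [580.8, 241.4, 67.8]
ee_rot: [-180.0, -0.2, 12.5]
force: [-0.6, -0.4, 0.4]
gripper_width: 0.3
gripper_force: 0.0
```

Request:
{"method": "apply_moves", "body": {
  "delta_pos": [
    [0,0,-0.05],
    [0,0,-0.08],
    [0,0,-0.1],
    [0,0,-0.115],
    [0,0,-0.115],
    [0,0,-0.115]
  ],
  "rot": [
    [0,0,0],
    [0,0,0],
    [0,0,0],
    [0,0,0],
    [0,0,0],
    [0,0,0]
  ],
  "hand": [0,0,0,0,0,0]
}}

```text
time_s: 23.58
ee_pos: [579.9, 241.6, 52.7]
ee_rot: [-180.0, -0.1, 12.5]
force: [-0.0, -0.6, 5.6]
gripper_width: 0.6
gripper_force: 2.5
```

Request:
{"method": "apply_moves", "body": {
  "delta_pos": [
    [0,0,-0.015],
    [0,0,-0.03],
    [0,0,-0.03],
    [0,0,-0.03]
  ],
  "rot": [
    [0,0,0],
    [0,0,0],
    [0,0,0],
    [0,0,0]
  ],
  "hand": [0,0,0,0]
}}

```text
time_s: 23.92
ee_pos: [579.9, 241.5, 48.9]
ee_rot: [-180.0, -0.1, 12.5]
force: [0.4, -0.2, 5.5]
gripper_width: 1.0
gripper_force: 2.7
```

Request:
{"method": "apply_moves", "body": {
  "delta_pos": [
    [0,0,0.1],
    [0,0,0.2],
    [0,0,0.3],
    [0,0,0.4],
    [0,0,0.4],
    [0,0,0.4]
  ],
  "rot": [
    [0,0,0],
    [0,0,0],
    [0,0,0],
    [0,0,0],
    [0,0,0],
    [0,0,0]
  ],
  "hand": [0,0,0,0,0,0]
}}

```text
time_s: 24.42
ee_pos: [579.3, 241.5, 96.6]
ee_rot: [-180.0, -0.1, 12.5]
force: [0.3, -0.3, -0.4]
gripper_width: 0.5
gripper_force: 0.0
```

Run:
```python
from h import *
F=grab(); s=env.state(); print(s["ee_pos"])
a=F["scene"]["pixels"][290:440,250:450]
b=F["top"]["pixels"][150:300,140:340]
cv2.imwrite("pics/i.png",cv2.resize(np.hstack([a,b])[:,:,::-1],None,fx=2,fy=2))
```

```text
[578.46118529 241.1317106   95.10611967]
```

View pics/i.png

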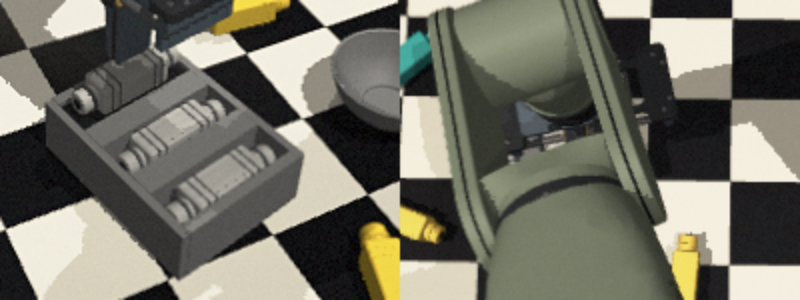

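The well 2 tool has popped up (crop (125,80)) and is level, and the other two are still sunk. Gripping it and lifting.

Request:
{"method": "apply_moves", "body": {
  "delta_pos": [
    [0,0,0],
    [0,0,0],
    [0,0,0],
    [0,0,0],
    [0,0,0],
    [0,0,0],
    [0,0,-0.13],
    [0,0,-0.255],
    [0,0,-0.255],
    [0,0,-0.255]
  ],
  "rot": [
    [0,0,0],
    [0,0,0],
    [0,0,0],
    [0,0,0],
    [0,0,0],
    [0,0,0],
    [0,0,0],
    [0,0,0],
    [0,0,0],
    [0,0,0]
  ],
  "hand": [0.5,0.5,0.5,0.5,0.5,0.5,0.5,0.5,0.5,0.5]
}}

```text
time_s: 25.35
ee_pos: [578.5, 241.1, 64.5]
ee_rot: [180.0, 0.1, 12.5]
force: [0.7, -0.5, -0.1]
gripper_width: 45.6
gripper_force: 0.0
```

Request:
{"method": "apply_moves", "body": {
  "delta_pos": [
    [0,0,0],
    [0,0,0],
    [0,0,0],
    [0,0,0],
    [0,0,0],
    [0,0,0.1],
    [0,0,0.3],
    [0,0,0.6],
    [0,0,0.9],
    [0,0,0.9]
  ],
  "rot": [
    [0,0,0],
    [0,0,0],
    [0,0,0],
    [0,0,0],
    [0,0,0],
    [0,0,0],
    [0,0,0],
    [0,0,0],
    [0,0,0],
    [0,0,0]
  ],
  "hand": [0,0,0,0,0,0,0,0,0,0],
  "newtons": 25
}}

```text
time_s: 26.18
ee_pos: [582.8, 243.0, 180.7]
ee_rot: [-179.9, -0.8, 12.5]
force: [1.4, 0.8, -0.3]
gripper_width: 30.0
gripper_force: 25.0
```

Run:
```python
from h import *
F=grab(); s=env.state(); print(s["ee_pos"],s["ee_rot"],s["force"],s["gripper_width"])
for d in spotter.trace(F["scene"],"tool2"): print(round(d["score"],2),np.round(d["box"],1))
x,y,z=s["ee_pos"]
f=F["scene"]
ms=[near(f,"tool2",[x,y],z)["mask"]]
for zz in (z-3,z,z+3):
  p,c=fit("tool",[f],ms,[x,y,np.radians(12.5)],zz); say(str(zz),p,c)
cv2.imwrite("pics/j.png",cv2.resize(f["pixels"][200:400,200:400][:,:,::-1],None,fx=2,fy=2))
```

```text
[579.45848427 241.64585907 174.44104766] [-1.79963135e+02 -1.64759697e-01  1.25343418e+01] [-0.84819916 -0.04734238 -2.09892907] 29.62097621542894
0.97 [369.5 298.5  51.6  21.7]
0.81 [445.  434.5  35.8  67.7]
0.78 [312.8 282.5  57.5  27. ]
0.77 [333.6 470.1  65.1  19.9]
0.59 [359.6 381.   54.1  38.6]
0.45 [280.2 186.4  15.6  19.5]
171.44104766143414 [576.9 234.1] yaw 12.07 cost 0.692
174.44104766143414 [578.4 237.5] yaw 11.53 cost 0.704
177.44104766143414 [580.4 240.6] yaw 12.46 cost 0.718
```

Request:
{"method": "apply_moves", "body": {
  "delta_pos": [
    [-0.04,-0.25,0],
    [-0.08,-0.5,0],
    [-0.12,-0.75,0],
    [-0.16,-0.9925,0],
    [-0.16,-0.9925,0],
    [-0.16,-0.9925,0]
  ],
  "rot": [
    [0,0,0.3775],
    [0,0,0.3775],
    [0,0,0.3775],
    [0,0,0.3775],
    [0,0,0.3775],
    [0,0,0.3775]
  ],
  "hand": [0,0,0,0,0,0]
}}

```text
time_s: 26.88
ee_pos: [558.3, 120.6, 171.0]
ee_rot: [-179.9, 0.2, 44.9]
force: [0.8, 0.5, -1.6]
gripper_width: 30.1
gripper_force: 25.0
```

Request:
{"method": "apply_moves", "body": {
  "delta_pos": [
    [-0.04,-0.25,0],
    [-0.08,-0.5,0],
    [-0.12,-0.75,0],
    [-0.16,-0.9925,0],
    [-0.16,-0.9925,0],
    [-0.16,-0.9925,0]
  ],
  "rot": [
    [0,0,0.3775],
    [0,0,0.3775],
    [0,0,0.3775],
    [0,0,0.3775],
    [0,0,0.3775],
    [0,0,0.3775]
  ],
  "hand": [0,0,0,0,0,0]
}}

```text
time_s: 27.38
ee_pos: [539.9, 2.5, 171.7]
ee_rot: [-179.8, 0.0, 77.3]
force: [-0.1, 0.2, -1.7]
gripper_width: 29.8
gripper_force: 25.0
```

Request:
{"method": "apply_moves", "body": {
  "delta_pos": [
    [-0.04,-0.25,0],
    [-0.08,-0.5,0],
    [-0.12,-0.75,0],
    [-0.16,-0.9925,0],
    [-0.16,-0.9925,0]
  ],
  "rot": [
    [0,0,0],
    [0,0,0],
    [0,0,0],
    [0,0,0],
    [0,0,0]
  ],
  "hand": [0,0,0,0,0]
}}

```text
time_s: 27.8
ee_pos: [520.9, -118.9, 172.1]
ee_rot: [-179.9, 0.1, 77.1]
force: [0.2, -0.5, -1.6]
gripper_width: 29.8
gripper_force: 25.0
```

Request:
{"method": "apply_moves", "body": {
  "delta_pos": [
    [-0.04,-0.25,0],
    [-0.08,-0.5,0],
    [-0.12,-0.75,0],
    [-0.16,-0.9925,0],
    [-0.16,-0.9925,0],
    [-0.16,-0.9925,-0.2],
    [-0.16,-0.9925,-0.4],
    [-0.16,-0.9925,-0.5],
    [-0.16,-0.9925,-0.5]
  ],
  "rot": [
    [0,0,0],
    [0,0,0],
    [0,0,0],
    [0,0,0],
    [0,0,0],
    [0,0,0],
    [0,0,0],
    [0,0,0],
    [0,0,0]
  ],
  "hand": [0,0,0,0,0,0,0,0,0]
}}

```text
time_s: 28.55
ee_pos: [500.7, -232.0, 109.4]
ee_rot: [-179.6, -0.2, 77.4]
force: [-0.2, 0.9, -2.1]
gripper_width: 29.8
gripper_force: 25.0
```

Run:
```python
from h import *
F=grab(); s=env.state(); print(s["ee_pos"],s["ee_rot"],s["force"],s["gripper_width"])
a=F["scene"]["pixels"][120:270,160:360]; b=F["top"]["pixels"][160:310,370:570]
cv2.imwrite("pics/k.png",cv2.resize(np.hstack([a,b])[:,:,::-1],None,fx=2,fy=2))
```

```text
[ 502.80367316 -233.53577967  112.6704573 ] [-1.79948618e+02 -4.48061114e-02  7.74384840e+01] [ 0.19299813 -0.46768464 -1.95421327] 30.08774124195393
```

View pics/k.png

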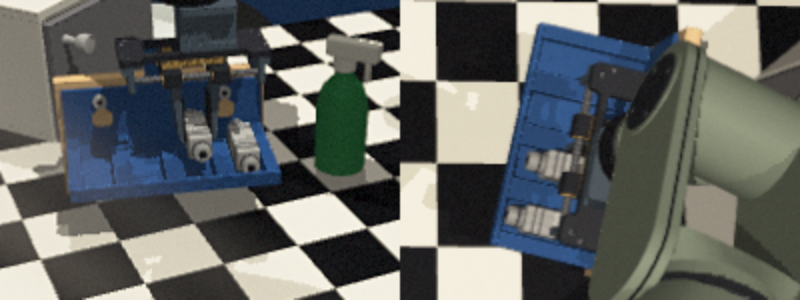

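The tool hangs over trough 1, aligned (crop (198,145)). Lowering and releasing, then going back for the next one.

Request:
{"method": "apply_moves", "body": {
  "delta_pos": [
    [0,0,-0.05],
    [0,0,-0.1],
    [0,0,-0.15],
    [0,0,-0.18],
    [0,0,-0.19],
    [0,0,-0.19],
    [0,0,-0.19]
  ],
  "rot": [
    [0,0,0],
    [0,0,0],
    [0,0,0],
    [0,0,0],
    [0,0,0],
    [0,0,0],
    [0,0,0]
  ],
  "hand": [0,0,0,0,0,0,0]
}}

```text
time_s: 29.23
ee_pos: [502.3, -235.3, 90.4]
ee_rot: [180.0, 0.0, 77.4]
force: [0.0, 0.1, -2.9]
gripper_width: 29.9
gripper_force: 25.0
```

Request:
{"method": "apply_moves", "body": {
  "delta_pos": [
    [0,0,-0.008],
    [0,0,-0.01],
    [0,0,-0.01],
    [0,0,-0.01]
  ],
  "rot": [
    [0,0,0],
    [0,0,0],
    [0,0,0],
    [0,0,0]
  ],
  "hand": [0,0,0,0]
}}

```text
time_s: 29.57
ee_pos: [502.6, -235.3, 89.7]
ee_rot: [179.9, 0.0, 77.4]
force: [-0.8, 0.8, 4.2]
gripper_width: 30.1
gripper_force: 25.0
```

Request:
{"method": "apply_moves", "body": {
  "delta_pos": [
    [0,0,0],
    [0,0,0],
    [0,0,0],
    [0,0,0],
    [0,0,0.2],
    [0,0,0.5],
    [0,0,0.8],
    [0,0,1],
    [0,0,1]
  ],
  "rot": [
    [0,0,0],
    [0,0,0],
    [0,0,0],
    [0,0,0],
    [0,0,0],
    [0,0,0],
    [0,0,0],
    [0,0,0],
    [0,0,0]
  ],
  "hand": [0.5,0.5,0.5,0.5,0.5,0.5,0.5,0.5,0.5]
}}

```text
time_s: 30.32
ee_pos: [505.1, -236.5, 214.9]
ee_rot: [179.4, 0.2, 77.4]
force: [0.3, -0.7, 0.7]
gripper_width: 45.4
gripper_force: 0.0
```

Request:
{"method": "apply_moves", "body": {
  "delta_pos": [
    [0.03,0.3,0],
    [0.06,0.6,0],
    [0.105,0.895,0],
    [0.105,0.895,0],
    [0.105,0.895,0]
  ],
  "rot": [
    [0,0,-0.3775],
    [0,0,-0.3775],
    [0,0,-0.3775],
    [0,0,-0.3775],
    [0,0,-0.3775]
  ],
  "hand": [0.5,0.3,0,0,0]
}}

```text
time_s: 30.73
ee_pos: [514.5, -125.5, 208.1]
ee_rot: [-179.9, 0.0, 44.9]
force: [-0.5, -0.2, 0.0]
gripper_width: 22.0
gripper_force: 0.0
```

Request:
{"method": "apply_moves", "body": {
  "delta_pos": [
    [0.03,0.3,0],
    [0.06,0.6,0],
    [0.105,0.895,0],
    [0.105,0.895,0],
    [0.105,0.895,0]
  ],
  "rot": [
    [0,0,-0.3775],
    [0,0,-0.3775],
    [0,0,-0.3775],
    [0,0,-0.3775],
    [0,0,-0.3775]
  ],
  "hand": [0,0,0,0,0]
}}

```text
time_s: 31.15
ee_pos: [527.1, -18.0, 208.0]
ee_rot: [-180.0, 0.1, 12.4]
force: [0.7, -0.6, 0.2]
gripper_width: 0.4
gripper_force: 0.0
```

Request:
{"method": "apply_moves", "body": {
  "delta_pos": [
    [0.03,0.3,0],
    [0.06,0.6,0],
    [0.105,0.895,0],
    [0.105,0.895,0]
  ],
  "rot": [
    [0,0,0],
    [0,0,0],
    [0,0,0],
    [0,0,0]
  ],
  "hand": [0,0,0,0]
}}

```text
time_s: 31.48
ee_pos: [540.3, 92.3, 207.9]
ee_rot: [-179.8, -0.0, 12.8]
force: [-0.1, 0.7, -0.1]
gripper_width: 0.4
gripper_force: 0.0
```

Request:
{"method": "apply_moves", "body": {
  "delta_pos": [
    [0.03,0.3,0],
    [0.06,0.6,0],
    [0.105,0.895,0],
    [0.105,0.895,0]
  ],
  "rot": [
    [0,0,0],
    [0,0,0],
    [0,0,0],
    [0,0,0]
  ],
  "hand": [0,0,0,0]
}}

```text
time_s: 31.82
ee_pos: [553.0, 199.7, 207.7]
ee_rot: [-179.8, -0.0, 12.8]
force: [1.0, -0.6, -0.1]
gripper_width: 0.8
gripper_force: 0.0
```

Request:
{"method": "apply_moves", "body": {
  "delta_pos": [
    [0.03,0.3,0],
    [0.06,0.6,0],
    [0.105,0.895,0],
    [0.105,0.895,-0.3],
    [0.105,0.895,-0.6],
    [0.105,0.895,-0.85],
    [0.105,0.895,-0.85],
    [0.105,0.895,-0.85]
  ],
  "rot": [
    [0,0,0],
    [0,0,0],
    [0,0,0],
    [0,0,0],
    [0,0,0],
    [0,0,0],
    [0,0,0],
    [0,0,0]
  ],
  "hand": [0,0,0,0,0,0,0,0]
}}

```text
time_s: 32.48
ee_pos: [564.2, 300.8, 105.2]
ee_rot: [179.9, 0.3, 12.5]
force: [-0.1, -0.1, 1.4]
gripper_width: 0.2
gripper_force: 0.0
```

Now press well 1, let the tool rise, open the fingers, and grip it.

Request:
{"method": "apply_moves", "body": {
  "delta_pos": [
    [0,0,-0.2],
    [0,0,-0.35],
    [0,0,-0.4],
    [0,0,-0.44],
    [0,0,-0.47],
    [0,0,-0.495],
    [0,0,-0.495],
    [0,0,-0.495],
    [0,0,-0.495]
  ],
  "rot": [
    [0,0,0],
    [0,0,0],
    [0,0,0],
    [0,0,0],
    [0,0,0],
    [0,0,0],
    [0,0,0],
    [0,0,0],
    [0,0,0]
  ],
  "hand": [0,0,0,0,0,0,0,0,0]
}}

```text
time_s: 33.23
ee_pos: [566.2, 302.0, 50.7]
ee_rot: [-180.0, -0.2, 12.5]
force: [-1.9, -2.1, 5.9]
gripper_width: 0.4
gripper_force: 2.7
```

Request:
{"method": "apply_moves", "body": {
  "delta_pos": [
    [0,0,0.1],
    [0,0,0.2],
    [0,0,0.3],
    [0,0,0.4],
    [0,0,0.4],
    [0,0,0.4],
    [0,0,0.4],
    [0,0,0.4],
    [0,0,0.4]
  ],
  "rot": [
    [0,0,0],
    [0,0,0],
    [0,0,0],
    [0,0,0],
    [0,0,0],
    [0,0,0],
    [0,0,0],
    [0,0,0],
    [0,0,0]
  ],
  "hand": [0,0,0,0,0.5,0.5,0.5,0.5,0.5]
}}

```text
time_s: 33.98
ee_pos: [564.8, 301.7, 94.9]
ee_rot: [180.0, 0.1, 12.5]
force: [-0.2, 0.1, 0.2]
gripper_width: 30.8
gripper_force: 0.0
```

Run:
```python
from h import *
F=grab(); s=env.state(); print(s["ee_pos"],s["gripper_width"])
f=F["scene"]
for d in spotter.trace(f,"tool2"): print(round(d["score"],2),np.round(d["box"],1))
for zz in (40,66): print(zz,np.round(proj(f,[[565.4,301.8,zz]]),1))
```

```text
[564.94315665 301.7916016   94.9984799 ] 39.13536622536443
0.9 [446.8 434.8  32.1  67. ]
0.87 [331.9 468.2  65.6  17.1]
0.81 [359.9 380.6  50.1  37.3]
0.75 [280.7 192.8  17.2  27.5]
0.74 [334.4 353.1  55.1  34.8]
0.55 [256.4 194.9  14.1  26.1]
40 [[334.8 359.3]]
66 [[335.7 348.7]]
```

Request:
{"method": "apply_moves", "body": {
  "delta_pos": [
    [0,0,0],
    [0,0,-0.13],
    [0,0,-0.25],
    [0,0,-0.25],
    [0,0,-0.25],
    [0,0,-0.25],
    [0,0,-0.25],
    [0,0,-0.25],
    [0,0,-0.25],
    [0,0,-0.25]
  ],
  "rot": [
    [0,0,0],
    [0,0,0],
    [0,0,0],
    [0,0,0],
    [0,0,0],
    [0,0,0],
    [0,0,0],
    [0,0,0],
    [0,0,0],
    [0,0,0]
  ],
  "hand": [0.5,0.5,0.5,0.5,0,0,0,0,0,0],
  "newtons": 25
}}

```text
time_s: 34.97
ee_pos: [565.8, 302.1, 66.5]
ee_rot: [-180.0, -0.1, 12.5]
force: [-0.2, -0.8, 2.3]
gripper_width: 29.7
gripper_force: 25.0
```

Request:
{"method": "apply_moves", "body": {
  "delta_pos": [
    [0,0,0.1],
    [0,0,0.3],
    [0,0,0.6],
    [0,0,0.9],
    [0,0,0.9],
    [0,0,0.9]
  ],
  "rot": [
    [0,0,0],
    [0,0,0],
    [0,0,0],
    [0,0,0],
    [0,0,0],
    [0,0,0]
  ],
  "hand": [0,0,0,0,0,0]
}}

```text
time_s: 35.47
ee_pos: [566.3, 302.6, 176.9]
ee_rot: [-179.9, -0.3, 12.5]
force: [-0.1, -0.8, -0.7]
gripper_width: 29.8
gripper_force: 25.0
```

Request:
{"method": "apply_moves", "body": {
  "delta_pos": [
    [-0.004,-0.25,0],
    [-0.004,-0.5,0],
    [-0.004,-0.75,0],
    [-0.004,-0.918,0],
    [-0.004,-0.918,0],
    [-0.004,-0.918,0]
  ],
  "rot": [
    [0,0,0.3775],
    [0,0,0.3775],
    [0,0,0.3775],
    [0,0,0.3775],
    [0,0,0.3775],
    [0,0,0.3775]
  ],
  "hand": [0,0,0,0,0,0]
}}

```text
time_s: 35.97
ee_pos: [563.5, 190.2, 172.1]
ee_rot: [-179.9, 0.2, 44.9]
force: [0.6, -0.1, -1.2]
gripper_width: 29.5
gripper_force: 25.0
```

Request:
{"method": "apply_moves", "body": {
  "delta_pos": [
    [-0.004,-0.25,0],
    [-0.004,-0.5,0],
    [-0.004,-0.75,0],
    [-0.004,-0.918,0],
    [-0.004,-0.918,0],
    [-0.004,-0.918,0]
  ],
  "rot": [
    [0,0,0.3775],
    [0,0,0.3775],
    [0,0,0.3775],
    [0,0,0.3775],
    [0,0,0.3775],
    [0,0,0.3775]
  ],
  "hand": [0,0,0,0,0,0]
}}

```text
time_s: 36.47
ee_pos: [563.5, 81.0, 172.6]
ee_rot: [-179.9, 0.0, 77.3]
force: [0.2, -0.2, -1.2]
gripper_width: 29.9
gripper_force: 25.0
```

Request:
{"method": "apply_moves", "body": {
  "delta_pos": [
    [-0.004,-0.25,0],
    [-0.004,-0.5,0],
    [-0.004,-0.75,0],
    [-0.004,-0.918,0]
  ],
  "rot": [
    [0,0,0],
    [0,0,0],
    [0,0,0],
    [0,0,0]
  ],
  "hand": [0,0,0,0]
}}

```text
time_s: 36.8
ee_pos: [563.4, -29.4, 172.8]
ee_rot: [-179.9, 0.0, 77.3]
force: [-0.3, -0.1, -1.8]
gripper_width: 29.9
gripper_force: 25.0
```

Request:
{"method": "apply_moves", "body": {
  "delta_pos": [
    [-0.004,-0.25,0],
    [-0.004,-0.5,0],
    [-0.004,-0.75,0],
    [-0.004,-0.918,0]
  ],
  "rot": [
    [0,0,0],
    [0,0,0],
    [0,0,0],
    [0,0,0]
  ],
  "hand": [0,0,0,0]
}}

```text
time_s: 37.13
ee_pos: [563.2, -139.9, 172.8]
ee_rot: [-179.9, 0.0, 77.2]
force: [-0.2, -0.0, -0.7]
gripper_width: 29.8
gripper_force: 25.0
```

Request:
{"method": "apply_moves", "body": {
  "delta_pos": [
    [-0.004,-0.25,0],
    [-0.004,-0.5,0],
    [-0.004,-0.75,0],
    [-0.004,-0.918,0],
    [-0.004,-0.918,0],
    [-0.004,-0.918,-0.2],
    [-0.004,-0.918,-0.4],
    [-0.004,-0.918,-0.5],
    [-0.004,-0.918,-0.5]
  ],
  "rot": [
    [0,0,0],
    [0,0,0],
    [0,0,0],
    [0,0,0],
    [0,0,0],
    [0,0,0],
    [0,0,0],
    [0,0,0],
    [0,0,0]
  ],
  "hand": [0,0,0,0,0,0,0,0,0]
}}

```text
time_s: 37.88
ee_pos: [560.9, -245.9, 109.8]
ee_rot: [-179.6, -0.1, 77.4]
force: [-0.5, -0.5, -2.6]
gripper_width: 29.6
gripper_force: 25.0
```

```bash
cat >> h.py <<'E'
def held(yaw=77.4):
    F=grab(); s=env.state(); print(np.round(s["ee_pos"],1),np.round(s["ee_rot"],1),np.round(s["force"],1),round(s["gripper_width"],1))
    x,y,z=s["ee_pos"]
    for k in F:
        print(k,"pred",np.round(proj(F[k],[[x,y,z+1]])[0],1))
        for d in spotter.trace(F[k],"tool2"): print("  ",round(d["score"],2),np.round(d["box"],1))
    return F
E
python3 - <<'E'
from h import *
F=held()
E
```

```text
[ 563.1 -247.4  113.3] [-179.9   -0.    77.4] [ 0.7 -0.2 -2.3] 29.7
scene pred [231.3 186.8]
   0.94 [369.8 299.5  50.1  19.8]
   0.84 [332.2 468.9  65.4  17. ]
   0.68 [258.1 193.1  11.3  29.3]
   0.67 [446.1 434.1  32.1  68. ]
   0.6 [279.9 193.6  16.8  27.4]
   0.6 [359.9 380.2  53.   33.3]
   0.57 [233.8 188.7  15.3  27.5]
   0.19 [247.  186.3 112.8  63.4]
top pred [463.3 216.9]
   0.93 [449.9 245.7  45.1  18.2]
   0.85 [138.9 258.4  50.5  26.1]
   0.81 [451.1 272.1  49.7  24.6]
   0.78 [191.6 222.9  22.4  50.6]
   0.69 [142.9 180.2  36.9  30.1]
   0.68 [283.8 289.9  14.2  46.9]
   0.48 [451.7 213.3  29.6  13.8]
```

Request:
{"method": "apply_moves", "body": {
  "delta_pos": [
    [0,0,-0.05],
    [0,0,-0.1],
    [0,0,-0.15],
    [0,0,-0.18],
    [0,0,-0.195],
    [0,0,-0.195],
    [0,0,-0.195]
  ],
  "rot": [
    [0,0,0],
    [0,0,0],
    [0,0,0],
    [0,0,0],
    [0,0,0],
    [0,0,0],
    [0,0,0]
  ],
  "hand": [0,0,0,0,0,0,0]
}}

```text
time_s: 38.67
ee_pos: [562.8, -249.0, 90.2]
ee_rot: [180.0, 0.0, 77.4]
force: [-0.3, 1.1, -1.5]
gripper_width: 29.9
gripper_force: 25.0
```

Request:
{"method": "apply_moves", "body": {
  "delta_pos": [
    [0,0,-0.008],
    [0,0,-0.01],
    [0,0,-0.01],
    [0,0,-0.01]
  ],
  "rot": [
    [0,0,0],
    [0,0,0],
    [0,0,0],
    [0,0,0]
  ],
  "hand": [0,0,0,0]
}}

```text
time_s: 39.0
ee_pos: [562.9, -248.9, 90.0]
ee_rot: [180.0, 0.0, 77.4]
force: [-1.8, 1.5, 5.9]
gripper_width: 30.0
gripper_force: 25.0
```

Request:
{"method": "apply_moves", "body": {
  "delta_pos": [
    [0,0,0],
    [0,0,0],
    [0,0,0],
    [0,0,0],
    [0,0,0.2],
    [0,0,0.5],
    [0,0,0.8],
    [0,0,1],
    [0,0,1]
  ],
  "rot": [
    [0,0,0],
    [0,0,0],
    [0,0,0],
    [0,0,0],
    [0,0,0],
    [0,0,0],
    [0,0,0],
    [0,0,0],
    [0,0,0]
  ],
  "hand": [0.5,0.5,0.5,0.5,0.5,0.5,0.5,0.5,0.5]
}}

```text
time_s: 39.75
ee_pos: [565.8, -250.2, 215.3]
ee_rot: [179.3, 0.1, 77.4]
force: [1.0, -0.2, 0.3]
gripper_width: 45.7
gripper_force: 0.0
```

Request:
{"method": "apply_moves", "body": {
  "delta_pos": [
    [-0.005,0.3,0],
    [-0.01,0.6,0],
    [-0.0185,1,0],
    [-0.0185,1,0],
    [-0.0185,1,0]
  ],
  "rot": [
    [0,0,-0.3775],
    [0,0,-0.3775],
    [0,0,-0.3775],
    [0,0,-0.3775],
    [0,0,-0.3775]
  ],
  "hand": [0.5,0.3,0,0,0]
}}

```text
time_s: 40.17
ee_pos: [560.1, -125.8, 208.4]
ee_rot: [-179.9, 0.0, 44.9]
force: [0.2, -1.1, -0.1]
gripper_width: 21.9
gripper_force: 0.0
```

Request:
{"method": "apply_moves", "body": {
  "delta_pos": [
    [-0.005,0.3,0],
    [-0.01,0.6,0],
    [-0.0185,1,0],
    [-0.0185,1,0],
    [-0.0185,1,0]
  ],
  "rot": [
    [0,0,-0.3775],
    [0,0,-0.3775],
    [0,0,-0.3775],
    [0,0,-0.3775],
    [0,0,-0.3775]
  ],
  "hand": [0,0,0,0,0]
}}

```text
time_s: 40.58
ee_pos: [557.8, -5.8, 208.2]
ee_rot: [-179.9, 0.1, 12.4]
force: [0.2, 0.2, 0.0]
gripper_width: 0.4
gripper_force: 0.0
```

Request:
{"method": "apply_moves", "body": {
  "delta_pos": [
    [-0.005,0.3,0],
    [-0.01,0.6,0],
    [-0.0185,1,0],
    [-0.0185,1,0],
    [-0.0185,1,0]
  ],
  "rot": [
    [0,0,0],
    [0,0,0],
    [0,0,0],
    [0,0,0],
    [0,0,0]
  ],
  "hand": [0,0,0,0,0]
}}

```text
time_s: 41.0
ee_pos: [555.7, 113.4, 208.1]
ee_rot: [-180.0, 0.1, 12.8]
force: [-0.1, -0.5, -0.8]
gripper_width: 0.9
gripper_force: 0.0
```

Request:
{"method": "apply_moves", "body": {
  "delta_pos": [
    [-0.005,0.3,0],
    [-0.01,0.6,0],
    [-0.0185,1,0],
    [-0.0185,1,0],
    [-0.0185,1,0]
  ],
  "rot": [
    [0,0,0],
    [0,0,0],
    [0,0,0],
    [0,0,0],
    [0,0,0]
  ],
  "hand": [0,0,0,0,0]
}}

```text
time_s: 41.42
ee_pos: [553.9, 232.0, 208.2]
ee_rot: [180.0, 0.1, 12.7]
force: [0.3, -0.2, 0.2]
gripper_width: 0.4
gripper_force: 0.0
```

Request:
{"method": "apply_moves", "body": {
  "delta_pos": [
    [-0.005,0.3,0],
    [-0.01,0.6,0],
    [-0.0185,1,0],
    [-0.0185,1,0],
    [-0.0185,1,-0.3],
    [-0.0185,1,-0.6],
    [-0.0185,1,-0.85],
    [-0.0185,1,-0.85],
    [-0.0185,1,-0.85]
  ],
  "rot": [
    [0,0,0],
    [0,0,0],
    [0,0,0],
    [0,0,0],
    [0,0,0],
    [0,0,0],
    [0,0,0],
    [0,0,0],
    [0,0,0]
  ],
  "hand": [0,0,0,0,0,0,0,0,0]
}}

```text
time_s: 42.17
ee_pos: [551.6, 348.6, 105.8]
ee_rot: [179.9, 0.2, 12.4]
force: [0.6, -1.1, -0.2]
gripper_width: 0.6
gripper_force: 0.0
```

Run:
```python
from h import *
F=held()
cv2.imwrite("pics/m.png",cv2.resize(np.hstack([F["scene"]["pixels"][120:270,160:360],F["top"]["pixels"][160:310,370:570]])[:,:,::-1],None,fx=2,fy=2))
```

```text
[553.6 350.6 109.3] [-180.    -0.2   12.5] [0.7 0.4 0.3] 0.2
scene pred [358.7 347.3]
   0.84 [234.2 196.8  14.7  29. ]
   0.8 [361.1 381.2  51.5  39.4]
   0.76 [332.2 468.9  64.2  16.4]
   0.71 [280.2 192.1  15.7  26.1]
   0.64 [447.3 434.   35.   68.4]
   0.63 [258.1 195.9  11.8  28.1]
   0.59 [240.7 180.3 104.2  57.3]
top pred [188.3 218.4]
   0.85 [455.5 244.6  48.7  15.1]
   0.81 [450.1 271.6  51.5  19.3]
   0.68 [461.1 218.8  53.8  20.5]
   0.62 [282.9 290.4  14.9  47.7]
   0.6 [193.9 218.7  16.6  43.3]
```

View pics/m.png

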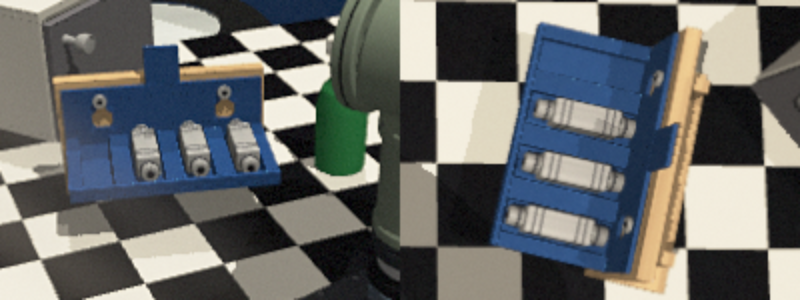

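Three tools lie flat in troughs 0 to 2 (top crop (555,225), (573,170), (585,118)). Pressing well 0 now.

Request:
{"method": "apply_moves", "body": {
  "delta_pos": [
    [0,0.093,0],
    [0,0.093,-0.2],
    [0,0.093,-0.35],
    [0,0.093,-0.4],
    [0,0.093,-0.44],
    [0,0.093,-0.47],
    [0,0.093,-0.505],
    [0,0.093,-0.505],
    [0,0.093,-0.505],
    [0,0.093,-0.505]
  ],
  "rot": [
    [0,0,0],
    [0,0,0],
    [0,0,0],
    [0,0,0],
    [0,0,0],
    [0,0,0],
    [0,0,0],
    [0,0,0],
    [0,0,0],
    [0,0,0]
  ],
  "hand": [0,0,0,0,0,0,0,0,0,0]
}}

```text
time_s: 43.2
ee_pos: [551.3, 362.8, 48.6]
ee_rot: [-180.0, 0.0, 12.5]
force: [-4.1, -0.6, 4.0]
gripper_width: 0.6
gripper_force: 2.7
```

Request:
{"method": "apply_moves", "body": {
  "delta_pos": [
    [0,0,0.1],
    [0,0,0.2],
    [0,0,0.3],
    [0,0,0.4],
    [0,0,0.4],
    [0,0,0.4],
    [0,0,0.4],
    [0,0,0.4],
    [0,0,0.4]
  ],
  "rot": [
    [0,0,0],
    [0,0,0],
    [0,0,0],
    [0,0,0],
    [0,0,0],
    [0,0,0],
    [0,0,0],
    [0,0,0],
    [0,0,0]
  ],
  "hand": [0,0,0,0,0.5,0.5,0.5,0.5,0.5]
}}

```text
time_s: 43.95
ee_pos: [551.3, 362.0, 93.6]
ee_rot: [180.0, 0.1, 12.5]
force: [0.7, -0.0, -1.2]
gripper_width: 31.3
gripper_force: 0.0
```

Request:
{"method": "apply_moves", "body": {
  "delta_pos": [
    [0,0,0],
    [0,0,-0.13],
    [0,0,-0.245],
    [0,0,-0.245],
    [0,0,-0.245],
    [0,0,-0.245],
    [0,0,-0.245],
    [0,0,-0.245],
    [0,0,-0.245],
    [0,0,-0.245]
  ],
  "rot": [
    [0,0,0],
    [0,0,0],
    [0,0,0],
    [0,0,0],
    [0,0,0],
    [0,0,0],
    [0,0,0],
    [0,0,0],
    [0,0,0],
    [0,0,0]
  ],
  "hand": [0.5,0.5,0.5,0.5,0,0,0,0,0,0],
  "newtons": 25
}}

```text
time_s: 44.78
ee_pos: [552.2, 362.7, 65.9]
ee_rot: [-180.0, -0.1, 12.5]
force: [0.3, 0.3, 2.1]
gripper_width: 29.7
gripper_force: 25.0
```

Request:
{"method": "apply_moves", "body": {
  "delta_pos": [
    [0,0,0.1],
    [0,0,0.3],
    [0,0,0.6],
    [0,0,0.9],
    [0,0,0.9],
    [0,0,0.9]
  ],
  "rot": [
    [0,0,0],
    [0,0,0],
    [0,0,0],
    [0,0,0],
    [0,0,0],
    [0,0,0]
  ],
  "hand": [0,0,0,0,0,0]
}}

```text
time_s: 45.28
ee_pos: [552.7, 362.9, 176.4]
ee_rot: [-179.9, -0.3, 12.5]
force: [-0.5, -0.1, -2.3]
gripper_width: 29.8
gripper_force: 25.0
```

Request:
{"method": "apply_moves", "body": {
  "delta_pos": [
    [0.03,-0.25,0],
    [0.06,-0.5,0],
    [0.09,-0.75,0],
    [0.0995,-0.867,0],
    [0.0995,-0.867,0],
    [0.0995,-0.867,0]
  ],
  "rot": [
    [0,0,0.3775],
    [0,0,0.3775],
    [0,0,0.3775],
    [0,0,0.3775],
    [0,0,0.3775],
    [0,0,0.3775]
  ],
  "hand": [0,0,0,0,0,0]
}}

```text
time_s: 45.78
ee_pos: [562.6, 256.6, 171.4]
ee_rot: [-179.9, 0.2, 44.9]
force: [0.3, 0.3, -1.4]
gripper_width: 29.7
gripper_force: 25.0
```

Request:
{"method": "apply_moves", "body": {
  "delta_pos": [
    [0.03,-0.25,0],
    [0.06,-0.5,0],
    [0.09,-0.75,0],
    [0.0995,-0.867,0],
    [0.0995,-0.867,0],
    [0.0995,-0.867,0]
  ],
  "rot": [
    [0,0,0.3775],
    [0,0,0.3775],
    [0,0,0.3775],
    [0,0,0.3775],
    [0,0,0.3775],
    [0,0,0.3775]
  ],
  "hand": [0,0,0,0,0,0]
}}

```text
time_s: 46.28
ee_pos: [574.9, 153.5, 171.9]
ee_rot: [-179.9, 0.1, 77.3]
force: [0.6, 0.6, -2.4]
gripper_width: 29.8
gripper_force: 25.0
```

Request:
{"method": "apply_moves", "body": {
  "delta_pos": [
    [0.03,-0.25,0],
    [0.06,-0.5,0],
    [0.09,-0.75,0],
    [0.0995,-0.867,0]
  ],
  "rot": [
    [0,0,0],
    [0,0,0],
    [0,0,0],
    [0,0,0]
  ],
  "hand": [0,0,0,0]
}}

```text
time_s: 46.62
ee_pos: [587.4, 48.2, 172.2]
ee_rot: [-179.9, 0.1, 77.2]
force: [0.0, -0.1, -1.0]
gripper_width: 29.7
gripper_force: 25.0
```

Request:
{"method": "apply_moves", "body": {
  "delta_pos": [
    [0.03,-0.25,0],
    [0.06,-0.5,0],
    [0.09,-0.75,0],
    [0.0995,-0.867,0]
  ],
  "rot": [
    [0,0,0],
    [0,0,0],
    [0,0,0],
    [0,0,0]
  ],
  "hand": [0,0,0,0]
}}

```text
time_s: 46.95
ee_pos: [599.7, -55.9, 172.4]
ee_rot: [-180.0, 0.1, 77.2]
force: [-0.1, -0.2, -1.9]
gripper_width: 29.7
gripper_force: 25.0
```

Request:
{"method": "apply_moves", "body": {
  "delta_pos": [
    [0.03,-0.25,0],
    [0.06,-0.5,0],
    [0.09,-0.75,0],
    [0.0995,-0.867,0]
  ],
  "rot": [
    [0,0,0],
    [0,0,0],
    [0,0,0],
    [0,0,0]
  ],
  "hand": [0,0,0,0]
}}

```text
time_s: 47.28
ee_pos: [611.8, -159.9, 172.4]
ee_rot: [-180.0, 0.0, 77.3]
force: [0.6, -0.5, -2.2]
gripper_width: 29.7
gripper_force: 25.0
```

Request:
{"method": "apply_moves", "body": {
  "delta_pos": [
    [0.03,-0.25,0],
    [0.06,-0.5,0],
    [0.09,-0.75,0],
    [0.0995,-0.867,0],
    [0.0995,-0.867,0],
    [0.0995,-0.867,-0.2],
    [0.0995,-0.867,-0.4],
    [0.0995,-0.867,-0.5],
    [0.0995,-0.867,-0.5]
  ],
  "rot": [
    [0,0,0],
    [0,0,0],
    [0,0,0],
    [0,0,0],
    [0,0,0],
    [0,0,0],
    [0,0,0],
    [0,0,0],
    [0,0,0]
  ],
  "hand": [0,0,0,0,0,0,0,0,0]
}}

```text
time_s: 48.03
ee_pos: [621.3, -259.2, 109.3]
ee_rot: [-179.6, -0.1, 77.5]
force: [-1.2, -0.1, -2.9]
gripper_width: 29.8
gripper_force: 25.0
```

Run:
```python
from h import *
F=held()
```

```text
[ 623.7 -260.8  113.2] [-180.    -0.    77.5] [ 0.1 -0.2 -2.3] 29.9
scene pred [206.1 189.1]
   0.92 [445.6 433.2  33.3  70.8]
   0.91 [232.6 199.6  15.9  28.9]
   0.91 [330.6 470.6  64.2  15.2]
   0.76 [208.9 190.5  14.7  26. ]
   0.74 [258.1 194.   15.6  23.6]
   0.67 [369.6 298.8  47.1  22.7]
   0.58 [449.9 330.6  64.5  51.7]
top pred [468.7 189.6]
   0.97 [140.6 258.8  51.4  25. ]
   0.85 [458.3 218.5  43.2  21.6]
   0.82 [454.8 186.7  27.   16.6]
   0.7 [282.5 288.3  15.7  49.4]
   0.68 [448.7 274.6  49.   24.4]
   0.57 [454.1 245.6  51.5  19.5]
```

Request:
{"method": "apply_moves", "body": {
  "delta_pos": [
    [0,0,-0.05],
    [0,0,-0.1],
    [0,0,-0.15],
    [0,0,-0.18],
    [0,0,-0.19],
    [0,0,-0.19],
    [0,0,-0.19]
  ],
  "rot": [
    [0,0,0],
    [0,0,0],
    [0,0,0],
    [0,0,0],
    [0,0,0],
    [0,0,0],
    [0,0,0]
  ],
  "hand": [0,0,0,0,0,0,0]
}}

```text
time_s: 48.82
ee_pos: [623.5, -262.0, 90.2]
ee_rot: [180.0, 0.0, 77.4]
force: [-0.3, 1.2, -1.7]
gripper_width: 29.8
gripper_force: 25.0
```

Request:
{"method": "apply_moves", "body": {
  "delta_pos": [
    [0,0,-0.008],
    [0,0,-0.01],
    [0,0,-0.01],
    [0,0,-0.01]
  ],
  "rot": [
    [0,0,0],
    [0,0,0],
    [0,0,0],
    [0,0,0]
  ],
  "hand": [0,0,0,0]
}}

```text
time_s: 49.15
ee_pos: [623.7, -262.1, 89.5]
ee_rot: [179.9, 0.0, 77.4]
force: [0.4, 0.7, 0.2]
gripper_width: 29.4
gripper_force: 25.0
```

Request:
{"method": "apply_moves", "body": {
  "delta_pos": [
    [0,0,0],
    [0,0,0],
    [0,0,0],
    [0,0,0],
    [0,0,0.2],
    [0,0,0.5],
    [0,0,0.8],
    [0,0,1],
    [0,0,1]
  ],
  "rot": [
    [0,0,0],
    [0,0,0],
    [0,0,0],
    [0,0,0],
    [0,0,0],
    [0,0,0],
    [0,0,0],
    [0,0,0],
    [0,0,0]
  ],
  "hand": [0.5,0.5,0.5,0.5,0.5,0.5,0.5,0.5,0.5]
}}

```text
time_s: 49.9
ee_pos: [626.2, -263.1, 216.2]
ee_rot: [179.3, 0.1, 77.4]
force: [0.2, -0.9, 0.5]
gripper_width: 45.6
gripper_force: 0.0
```

Request:
{"method": "apply_moves", "body": {
  "delta_pos": [
    [0,0.5,0.3],
    [0,1,0.5],
    [0,1,0.5],
    [0,1,0.5],
    [0,1,0.5]
  ],
  "rot": [
    [0,0,0],
    [0,0,0],
    [0,0,0],
    [0,0,0],
    [0,0,0]
  ],
  "hand": [0.5,0.5,0.5,0.5,0.5]
}}

```text
time_s: 50.32
ee_pos: [623.9, -139.5, 270.6]
ee_rot: [179.8, -0.0, 77.6]
force: [0.8, -1.2, -0.3]
gripper_width: 45.8
gripper_force: 0.0
```

Request:
{"method": "apply_moves", "body": {
  "delta_pos": [
    [0,0.5,0],
    [0,1,0],
    [0,1,0],
    [0,1,0],
    [0,1,0]
  ],
  "rot": [
    [0,0,0],
    [0,0,0],
    [0,0,0],
    [0,0,0],
    [0,0,0]
  ],
  "hand": [0.5,0.5,0.5,0.5,0.5]
}}

```text
time_s: 50.73
ee_pos: [623.1, -21.8, 267.5]
ee_rot: [-179.9, 0.1, 77.5]
force: [-0.1, -0.9, -0.1]
gripper_width: 45.7
gripper_force: 0.0
```

Request:
{"method": "apply_moves", "body": {
  "delta_pos": [
    [0,0.5,0],
    [0,1,0],
    [0,1,0],
    [0,1,0],
    [0,1,0]
  ],
  "rot": [
    [0,0,0],
    [0,0,0],
    [0,0,0],
    [0,0,0],
    [0,0,0]
  ],
  "hand": [0.5,0.5,0.5,0.5,0.5]
}}

```text
time_s: 51.15
ee_pos: [623.6, 97.4, 267.8]
ee_rot: [-179.9, 0.1, 77.5]
force: [0.9, -0.1, -0.7]
gripper_width: 45.4
gripper_force: 0.0
```

Run:
```python
from h import *
F=grab()
r=np.load("res.npy",allow_pickle=True).item(); b=r["board"]
for i,p0 in enumerate([(441.8,-221.6),(502.3,-235.1),(562.9,-248.7),(623.4,-262.2)]):
    m=near(F["top"],"tool2",p0,88)["mask"]; p,c=fit("tool",[F["top"]],[m],[*p0,np.radians(77.4)],88); d=p[:2]-p0; n=np.array([.218,.976]); say(i,p,c); print("   along %.1f across %.1f"%(n@d,np.array([-.976,.218])@d))
cv2.imwrite("pics/z.png",cv2.resize(np.hstack([F["scene"]["pixels"][120:270,160:360],F["top"]["pixels"][160:310,370:570]])[:,:,::-1],None,fx=2,fy=2))
```

```text
0 [ 442.9 -218.3] yaw 76.74 cost 0.007
   along 3.5 across -0.4
1 [ 502.  -238.3] yaw 79.07 cost 0.009
   along -3.2 across -0.4
2 [ 563.  -252.5] yaw 77.25 cost 0.017
   along -3.7 across -0.9
3 [ 624.5 -262.5] yaw 78.06 cost 0.023
   along -0.1 across -1.2
```

View pics/z.png

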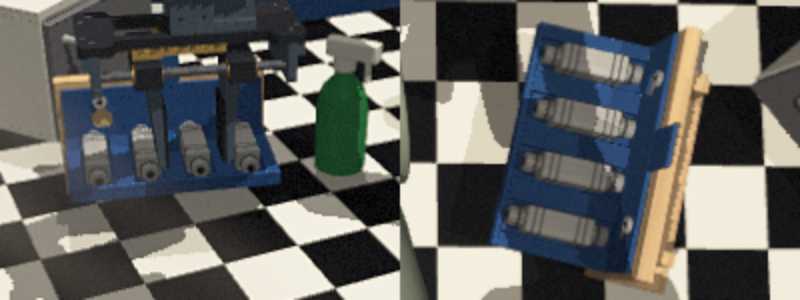

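All four tools lie in their troughs (top crop (592,65), (585,118), (573,170), (555,225)), within 4 mm and 2° of their places. The screws are still in the slots and the arm is clear, so I am handing in.

```bash
python3 -c "
from workcell import env
print(env.job_done())"
```

```text
the job is handed in; nothing more can be done
None
```

The rack hangs locked on both screws, all four chrome tools lie flat in its troughs (within 4 mm and 2° by the last pictures), and I handed the job in at about 51 s; the hand-in returned no verdict.

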